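Put the brake piston wind-back kit back in its case

TASK

Put the brake wind-back kit away: take the notched brass-coloured plate out of the drip rack and seat it flat and fully home in its pocket in the open case, its notch over the pocket's tongue (it stands on edge now, so it has to be laid down and picked up again by its two short ends, where the pocket has finger recesses), then lay the T-handled spindle in the two cradles across the top of it, either way round. Set both down, do not drop them into the case, and leave the dark plate, the round adapters and everything else on the bench where they are.

Things in the scene. Friction and masses are not known exactly. Their poses are not given: they have to be found in the camera images.
- plate_mid (a point): Centre of the brass-coloured plate: 12 mm thick (its x), 56 mm long (its y), 48 mm wide (its z), 0.2 kg. One square notch, 20 mm wide (y), 24 mm deep (z), in the middle of its -z long edge. It starts on edge in the rack, z up, notch at the bottom, centre 30 mm above the bench, the upper 30 mm clear of the rack's fins. Both faces are alike; either may end up on top.
- plate: The same plate; origin at the middle of its notched edge, 24 mm from its centre, same axes. Let go leaning 35 degrees with one edge on the bench, it topples flat and stays about there.
- pocket (a point): Where the plate's centre belongs, fixed to the case, 28 mm above the bench; x as the case's x, z up. The pocket is 51 mm along x, 59 mm along y, 12 mm deep (floor 22 mm, deck 34 mm above the bench), its rims bevelled 3 mm. A tongue 17 mm wide, 24 mm long, 8 mm high juts from its +x wall and fills the plate's notch: the notch must point to the case's +x.
- spindle_mid (a point): Middle of the spindle's steel rod, on its axis: 18 mm in diameter, 170 mm long along y, 0.5 kg in all. At the +y end a dark 28 mm cube with a T-bar through it (90 mm long, 10 mm thick); at the -y end a disc 28 mm in diameter, 12 mm thick. It starts lying on the bench in front of the case, axis 14 mm up. Its centre of mass is 10 mm from the middle towards the T-bar (+y).
- spindle: The same spindle; origin below the middle of the rod, 14 mm under its axis, same axes.
- cradle (a point): Where the middle of the rod belongs, fixed to the case, straight above the pocket, 50 mm above the bench; the rod lies along this y. Two open-topped cradles stand 70 mm either side along y, each 12 mm thick, 36 mm wide (x), with a slot 21 mm wide, flared at the top; slot bottoms 41 mm, tops 55 mm above the bench. The rod then lies 7 mm above the plate; it may shift 9 mm along y.
- case: Open grey and black tool case, fixed; origin at the middle of its underside, x away from the robot, z up. 170 x 310 mm, 36 mm high; the open lid lies flat beyond (30 mm high, to x = 255 mm). Finger recesses 34 mm wide (x) run from the pocket's two y ends to 58 mm from its centre, floors 14 mm above the bench, cut 4 mm in under the plate's ends. Pocket at x = -26 mm; three round adapters at x = 54 mm.
- rack: Steel drip rack, fixed, 130 (x) x 90 (y) mm; origin at the middle of its underside. Two slots along y at x = -34 and +34 mm, floor 6 mm, fins 24 mm above the bench; a plate stands on edge in each, which one where varies.
- spare_mid (a point): Centre of the other plate in the rack: dark steel, no notch, same outside size, stays there.
- adapter0_center (a point): Centre of a steel disc, 32 mm across and 16 mm high, sitting in its hole in the case (6 mm above the deck); stays there.
- adapter1_center (a point): Centre of a steel disc, 32 mm across and 16 mm high, sitting in its hole in the case (6 mm above the deck); stays there.
- adapter2_center (a point): Centre of a steel disc, 32 mm across and 16 mm high, sitting in its hole in the case (6 mm above the deck); stays there.
- spray: Spray can, 64 mm across, 150 mm high; origin at its foot. Stays.
- grease: Jar with red cap, 72 mm across, 75 mm high; origin at its foot. Stays.
- wrench: Wrench, 200 mm long, lying on the bench; stays.
- driver: Screwdriver, 200 mm long, lying on the bench; stays.

How it is judged:
On the way:
1. the notched plate lies flat and fully home in its pocket, the spindle not yet over it (horizontal distance between plate_mid and pocket below 0.0035 m and z of plate_mid in the frame of pocket between -0.003 and 0.002 m and angle between the x axis of plate_mid and the z axis of pocket, either way round below 0.05 rad and angle between the z axis of plate_mid and the x axis of pocket, either way round below 0.07 rad), for 0.2 s.
At the end, for the whole second after the job is handed in: Plate flat in its pocket: centre within 3.5 mm sideways, +2/-3 mm in height, level within 0.05 rad, square within 0.07 rad. Spindle in both cradles over it, either way round: within 4 mm across, 13 mm along, 3 mm in height, 0.06 rad. Both at rest; other things moved no more than 30 mm (all of step 1 and x of spindle_mid in the frame of cradle between -0.004 and 0.004 m and y of spindle_mid in the frame of cradle between -0.013 and 0.013 m and z of spindle_mid in the frame of cradle between -0.003 and 0.003 m and angle between the y axis of spindle_mid and the y axis of cradle, either way round below 0.06 rad and linear speed of each of plate, spindle below 0.02 m/s); the robot touches nothing.
It fails at once if the plate or the spindle is dropped into the case (faster than 0.5 m/s within 30 mm of its place) ((distance between plate_mid and pocket below 0.03 m and linear speed of plate above 0.5 m/s) or (distance between spindle_mid and cradle below 0.03 m and linear speed of spindle above 0.5 m/s)).
It fails at once if another thing is moved by more than 30 mm (the dark plate, an adapter, the spray can, the jar, the wrench, the screwdriver) (distance of any of spare_mid, adapter0_center, adapter1_center, adapter2_center, spray, grease, wrench, driver from where it was at the start of the episode above 0.03 m).
It also fails if it takes over 67 s, if anything falls off the work surface, if the arm or the gripper's body presses on something with over 40 N, if the wrist force passes 120 N, or if a joint passes its speed limit or range.

ROBOT

A 6-joint arm with a two-finger parallel gripper is mounted at the origin on the work surface. World frame = base frame: x ahead of the robot, y to its left, z up, the work surface at z = 0. Lengths are in m, angles in rad, forces in N, time in s.
With the tool pointing down it reaches from about 0.35 to 0.725 m from the base axis. Payload 6 kg.
Tool frame: the origin (TCP) lies at the centre of the arm's flange, where the gripper is bolted on; the fingertips stand 173 mm ahead of it and the grasp point (between the pads) lies 155 mm ahead of it (r.pinch_z is the distance from the TCP to the grasp point, in m); z points along the fingers, x is the direction in which the jaws open and shut, and the axes are right-handed (so a half turn about z gives the same grasp; the last joint's range is limited). The gripper opens to 85 mm and grips with 20 to 120 N. Pads are 22 mm wide; open, the fingers measure 114 mm over their backs; the gripper's body (76 mm by 85 mm) begins 54 mm behind the grasp point. The pads swing forward as they close: fully open they stand 13 mm farther back than shut.
Start: joints at [-0.789, 0.04, 0.085, 0, -1.615, -0.334], TCP at [0.26, -0.541, 0.405] pointing down, gripper open.
Joint ranges: [-2.56, 2.56], [-1.29, 2.01], [-1.08, 1.49], [-3.29, 1.98], [-2.81, -0.18], [-2.99, 2.99]. Speed limits (rad/s): [2.57, 2.57, 3.01, 3.14, 3.14, 3.14].

INTERFACE

Orientations are given as a unit quaternion [w, x, y, z].
In Python, from workcell import r, optics, ticket, spotter gives the robot as it stands.
- The arm moves only by the tool play_rows, never from a script. Its argument "targets" is a list of rows, each a list of 3 entries, a list of its own where there are three numbers: the turn, a rotation vector about the tool's x, y, z in degrees, then the shift along the tool's x, y, z in cm, then the opening, from 0 (shut) to 1 (fully open). In form: [[[ax, ay, az], [tx, ty, tz], gripper], ...]. A call has 1 to 8 rows; each row is the pose to reach, as a shift and turn from the pose commanded when the call began, along the tool's axes at that moment; what a row does not reach only later rows make up. A row lasts 1/12 s, in which the tool goes at most 41.7 mm and 7.16 degrees, less where a joint would pass 70% of its speed; a pose out of reach is approached as far as the arm can. A call with a gripper value outside its range is refused whole. The fingers move at their own pace and stop on an object; the grip force is fixed at half the most. Time passes only in rows, so rows that repeat a pose let the fingers close. It gives the time, the measured TCP pose, the force and the opening at its end, in the units of the state.
- r.get_state(): the state, without advancing time (a new reading comes with each control period).
- optics.snapshot(name): name is "scene" or "top" or "wrist"; returns a dict with "image" (400x640x3 uint8, blue, green, red), "z_map" (400x640 float32, m along the optical axis (not along the pixel's ray), 0 where there is no reading), "mtx" (3x3 intrinsics, pixels), "world_to_cam" (4x4, takes a point from world to camera coordinates); the wrist camera has in their place "hand_eye" (4x4, takes a point from camera to tool coordinates, whose origin is the TCP and whose axes are the tool frame's). Camera axes: x right, y down, z forward; pixel columns grow to the right and rows downward; lengths in m; the calibration is good to about 2 mm. A picture is of the moment at which its call begins: read the wrist's pose just before it.
- ticket.sign_off(): hands the job in, once; it reports no verdict.
Trained networks look in the newest picture that a camera, given by its name, has taken for a name from the list of things; names that differ only in an ending like _2 or _b are one class to them, and where a whole thing is asked for, a point or a joint stands for the part that bears it (a point fixed in the world has none). Each returns a list of dicts, best first, with "p" (0 to 1); they miss things now and then, are a little off and sometimes report something else, mostly with a low value. They report only what shows in the picture. A call takes as long as a camera call.
- spotter.boxes_of(camera, thing): "centre" ([x, y, z] in m, in world coordinates, good to about 4 mm: the middle of the surface that is visible of it).
- spotter.regions_of(camera, thing): "pixels" (400x640 bool, what is visible of it).
The state is a dict: "t": time; "joint_pos": joint angles; "qvel": joint speeds; "effort": joint torques, N m; "ee_pos": TCP position; "tcp_rot": TCP orientation; "ft_force": force on the tool from outside, world axes, zero at the start; "wrist_torque": the same for the moment, N m; "grip_width": finger opening in m.
Only numpy, scipy, OpenCV 4.12 (cv2) and the standard library are available. Lean on these libraries where they do the work, as an engineer would, in place of code of your own. Each camera call takes 0.05 s, during which the arm holds its last target.

## Working session

There is one attempt and no reset: what is moved stays moved. The work goes in short steps, Python scripts to look and compute and a tool call to move; the robot and the scene stay as the last step left them, time stands still between calls to the robot, and variables do not carry over. Pictures are saved under pics/ and viewed, and the job is handed in when it is done.

Besides the shell and the picture viewer there is one more tool, called as name([rows], argument=value, ...), one row to a line, values as JSON. play_rows: Moves the arm, as the interface text tells. Its arguments: {"type":"object","properties":{"targets":{"type":"array","items":{"type":"array"}}},"required":["targets"]}

```bash
ls; mkdir -p pics
cat > h.py <<'E'
import numpy as np, cv2
from workcell import r, optics, ticket, spotter
from scipy.spatial.transform import Rotation as R
def snap(cam,fn=None):
    s=r.get_state(); d=optics.snapshot(cam)
    if fn: cv2.imwrite('pics/'+fn,d['image'])
    if cam=='wrist':
        T=np.eye(4);q=s['tcp_rot'];T[:3,:3]=R.from_quat([q[1],q[2],q[3],q[0]]).as_matrix();T[:3,3]=s['ee_pos']
        d['c2w']=T@d['hand_eye']
    else: d['c2w']=np.linalg.inv(d['world_to_cam'])
    return d
def cloud(d):
    z=d['z_map'];v,u=np.mgrid[:400,:640];K=d['mtx']
    P=np.stack([(u-K[0,2])/K[0,0]*z,(v-K[1,2])/K[1,1]*z,z],-1)
    W=P@d['c2w'][:3,:3].T+d['c2w'][:3,3]
    W[z==0]=np.nan
    return W
def tcp():
    s=r.get_state();q=s['tcp_rot'];return np.array(s['ee_pos']),R.from_quat([q[1],q[2],q[3],q[0]])
E
python3 - <<'E'
from h import *
np.set_printoptions(precision=4,suppress=True)
s=r.get_state();print(s)
for c in ['scene','top']:
    d=snap(c,c+'0.png')
    for n in ['plate_mid','spare_mid','spindle','case','rack','adapter0_center','spray','grease','wrench','driver']:
        print(c,n,[(np.round(b['centre'],4),round(b['p'],2)) for b in spotter.boxes_of(c,n)][:3])
E
```

```text
pics
{'t': 0.0, 'joint_pos': array([-0.7893,  0.0408,  0.0838, -0.0005, -1.6155, -0.3337]), 'qvel': array([ 0.0008, -0.0014,  0.0011,  0.0009,  0.0005, -0.0001]), 'effort': array([ -0.0005, -36.8198,  34.7399,   6.9323,  -0.0056,  -0.    ]), 'ee_pos': array([ 0.2599, -0.5408,  0.4037]), 'tcp_rot': array([-0.0008,  0.5324,  0.8465,  0.0004]), 'ft_force': array([1.0497, 0.04  , 0.0105]), 'wrist_torque': array([-0.0355, -0.053 ,  0.0325]), 'grip_width': 0.08589865788679936}
scene plate_mid [(array([ 0.5139, -0.3104,  0.0501]), 0.64)]
scene spare_mid [(array([ 0.5831, -0.3265,  0.0437]), 0.65), (array([0.7074, 0.1384, 0.0343]), 0.3), (array([ 0.5173, -0.3146,  0.053 ]), 0.16)]
scene spindle [(array([0.4332, 0.1412, 0.0218]), 0.97), (array([0.6784, 0.3813, 0.0542]), 0.31)]
scene case [(array([0.7111, 0.2276, 0.0416]), 0.72), (array([0.7479, 0.1219, 0.0227]), 0.57)]
scene rack [(array([ 0.5466, -0.3301,  0.0092]), 0.73)]
scene adapter0_center [(array([0.701 , 0.0475, 0.0372]), 0.4)]
scene spray [(array([ 0.6136, -0.4979,  0.1423]), 0.57)]
scene grease [(array([0.6782, 0.3774, 0.0517]), 0.76)]
scene wrench [(array([ 0.374 , -0.4957,  0.0054]), 0.87)]
scene driver [(array([0.4631, 0.3933, 0.0199]), 0.75)]
top plate_mid [(array([ 0.5128, -0.3097,  0.0543]), 0.6)]
top spare_mid [(array([ 0.5806, -0.3155,  0.0519]), 0.64)]
top spindle [(array([0.431 , 0.1506, 0.0218]), 0.83)]
top case [(array([0.7304, 0.1408, 0.0231]), 0.76)]
top rack [(array([0.7026, 0.1383, 0.0399]), 0.48)]
top adapter0_center []
top spray [(array([ 0.5898, -0.486 ,  0.1394]), 0.92)]
top grease [(array([0.6635, 0.3875, 0.0763]), 0.7)]
top wrench [(array([ 0.4275, -0.4985,  0.0017]), 0.5)]
top driver [(array([0.4582, 0.4   , 0.0189]), 0.83)]
```

View pics/scene0.png

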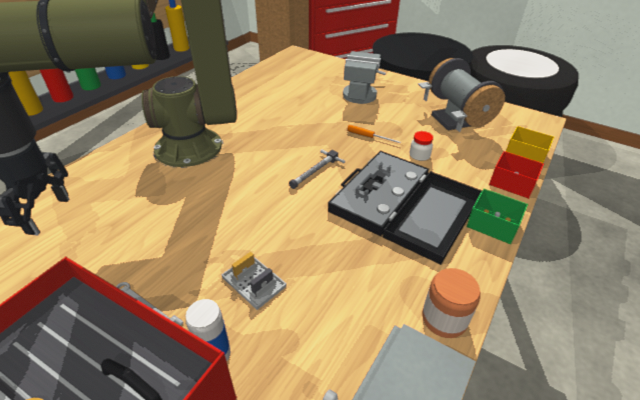

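View pics/top0.png

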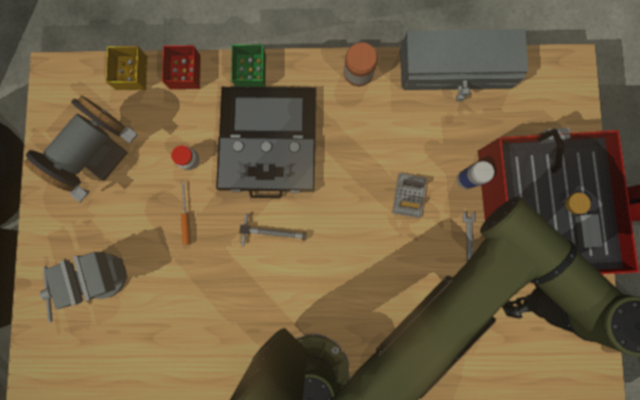

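```bash
cat >> h.py <<'E'
def seg(cam,n,d):
    L=spotter.regions_of(cam,n)
    return L
def rect(pts):
    c,(w,h),a=cv2.minAreaRect((pts[:,:2]*1000).astype(np.float32)); return np.round(c,1),np.round((w,h),1),round(a,1)
def mv(target_p,target_R):
    """print turn(deg)/shift(cm) to reach a pose"""
    p,q=tcp(); print('turn',np.round((q.inv()*target_R).as_rotvec(degrees=True),1),'shift',np.round(q.inv().apply(np.array(target_p)-p)*100,2))
def down(yaw):
    """tool z down, tool x along world yaw (deg)"""
    c,s=np.cos(np.radians(yaw)),np.sin(np.radians(yaw))
    return R.from_matrix(np.array([[c,s,0],[s,-c,0],[0,0,-1]]))
E
python3 - <<'E'
from h import *
np.set_printoptions(precision=4,suppress=True)
for c in ['scene','top']:
    d=snap(c); W=cloud(d)
    for n in ['plate_mid','spare_mid','spindle','rack','case']:
        for L in spotter.regions_of(c,n)[:1]:
            P=W[L['pixels']];P=P[np.isfinite(P[:,0])]
            print(c,n,round(L['p'],2),len(P),np.round(np.percentile(P[:,2],[5,50,95]),3),rect(P))
            if 'mid' in n:
                Q=P[P[:,2]>np.percentile(P[:,2],97)-.006];print('   top',rect(Q),Q.mean(0))
d=snap('wrist');print(d['hand_eye'],d['mtx'])
p,q=tcp();print(q.as_matrix())
mv([.52,-.32,.36],down(90))
E
```

```text
scene plate_mid 0.56 264 [0.026 0.046 0.056] (array([ 510.6, -309.5]), array([53.7, 16.9]), 79.3)
   top (array([ 511.4, -310. ]), array([52.6, 14.1]), 79.8) [ 0.5125 -0.3112  0.0543]
scene spare_mid 0.53 307 [0.023 0.046 0.056] (array([ 579. , -322.8]), array([56.3, 13.4]), 79.9)
   top (array([ 578.8, -322.6]), array([56.1, 13.1]), 79.6) [ 0.5792 -0.3231  0.0541]
scene spindle 0.74 476 [0.001 0.02  0.029] (array([447.3, 125.8]), array([ 94.1, 221.3]), 2.3)
scene rack 0.89 1382 [0.003 0.008 0.023] (array([ 539.6, -311.3]), array([ 99.3, 145.2]), 80.5)
scene case 0.7 9552 [0.003 0.019 0.037] (array([721.5, 159.9]), array([355.4, 365.8]), 88.7)
top plate_mid 0.73 9603 [0.002 0.025 0.038] (array([728.6, 143.8]), array([362.4, 317.8]), 0.4)
   top (array([735.5, 139.9]), array([310.9, 337.7]), 88.0) [0.6536 0.1426 0.0362]
top spare_mid 0.64 113 [0.021 0.051 0.057] (array([ 584.5, -322.6]), array([56.8, 23.4]), 78.6)
   top (array([ 580.4, -322.7]), array([53.6, 12. ]), 79.3) [ 0.58   -0.3228  0.0548]
top spindle 0.71 559 [-0.001  0.021  0.03 ] (array([449.1, 125.2]), array([ 90. , 214.5]), 4.8)
top rack 0.92 863 [0.002 0.007 0.018] (array([ 547.2, -314.4]), array([ 89.8, 128.9]), 79.6)
top case 0.78 10101 [0.002 0.025 0.038] (array([730.6, 145.3]), array([324. , 375.6]), 88.6)
[[ 1.      0.0002 -0.0011 -0.0012]
 [ 0.0002  0.9534  0.3018 -0.077 ]
 [ 0.0011 -0.3018  0.9534  0.0309]
 [ 0.      0.      0.      1.    ]] [[291.1814   0.     317.2992]
 [  0.     291.1814 201.3496]
 [  0.       0.       1.    ]]
[[-0.433   0.9014 -0.0001]
 [ 0.9014  0.433   0.0001]
 [ 0.0001 -0.0001 -1.    ]]
turn [-0.  -0.  25.7] shift [ 8.64 33.02  4.46]
```

Run:
```python
from h import *
mv([.511,-.310,.31],down(169.6))
```

```text
turn [  0.   -0.  -53.9] shift [ 9.93 32.64  9.46]
```

play_rows([
  [[0,0,-53.9],[9.93,32.64,3],1],
  [[0,0,-53.9],[9.93,32.64,5],1],
  [[0,0,-53.9],[9.93,32.64,9.46],1],
  [[0,0,-53.9],[9.93,32.64,9.46],1],
  [[0,0,-53.9],[9.93,32.64,9.46],1],
  [[0,0,-53.9],[9.93,32.64,9.46],1],
  [[0,0,-53.9],[9.93,32.64,9.46],1],
  [[0,0,-53.9],[9.93,32.64,9.46],1],
])

```text
t: 2.42
ee_pos: [0.4967, -0.3225, 0.3166]
tcp_rot: [0.0, 0.088, 0.996, -0.0]
ft_force: [0.9, -0.3, 0.7]
grip_width: 0.0853
```

play_rows([
  [[0,0,0],[0,0,0],1],
  [[0,0,0],[0,0,0],1],
  [[0,0,0],[0,0,0],1],
])

```text
t: 2.67
ee_pos: [0.4957, -0.3241, 0.3172]
tcp_rot: [-0.0, 0.091, 0.996, -0.0]
ft_force: [-0.9, -0.2, -1.1]
grip_width: 0.0855
```

Run:
```python
from h import *
np.set_printoptions(precision=4,suppress=True)
s=r.get_state();print(s['t'],s['ee_pos'],s['joint_pos'],s['qvel'])
d=snap('wrist','w1.png');W=cloud(d)
p,q=tcp();print(q.as_matrix())
for n in ['plate_mid','spare_mid']:
  for L in spotter.regions_of('wrist',n)[:1]:
    P=W[L['pixels']];P=P[np.isfinite(P[:,0])]
    Q=P[P[:,2]>np.percentile(P[:,2],95)-.005]
    print(n,L['p'],len(Q),rect(Q),Q.mean(0),np.percentile(P[:,2],[1,50,99]))
```

```text
2.6667 [ 0.4957 -0.3241  0.3172] [-0.2407  0.0274 -0.0875  0.0004 -1.456   0.0585] [-0.0257 -0.0145  0.0068  0.0012  0.0007  0.0006]
[[-0.9833  0.1822  0.0005]
 [ 0.1822  0.9833 -0.0006]
 [-0.0006 -0.0005 -1.    ]]
plate_mid 0.93 839 (array([ 512.6, -308.6]), array([56.2, 11.5]), 78.9) [ 0.5121 -0.3103  0.0539] [0.0134 0.0537 0.0553]
spare_mid 0.62 909 (array([ 578.9, -322.6]), array([56.4, 12.8]), 79.3) [ 0.5777 -0.3246  0.0538] [0.0197 0.053  0.0554]
```

View pics/w1.png

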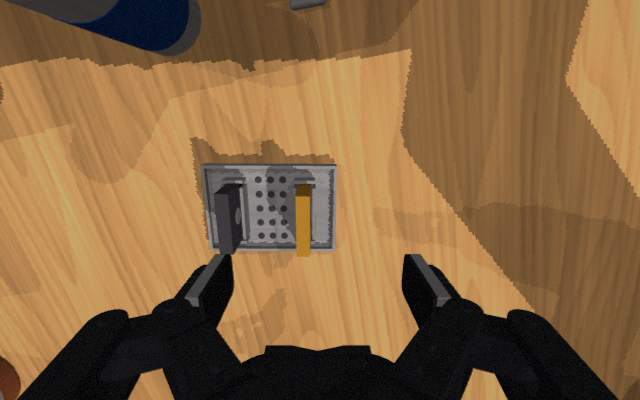

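Run:
```python
from h import *
mv([.5125,-.309,.255],down(169.5))
mv([.5125,-.309,.201],down(169.5))
```

```text
turn [-0.   0.1 -0. ] shift [-1.42  1.9   6.28]
turn [-0.   0.1 -0. ] shift [-1.41  1.9  11.68]
```

play_rows([
  [[0,0,0],[-1.42,1.9,3],0.6],
  [[0,0,0],[-1.42,1.9,5],0.6],
  [[0,0,0],[-1.42,1.9,6.5],0.6],
  [[0,0,0],[-1.42,1.9,6.5],0.6],
  [[0,0,0],[-1.42,1.9,6.5],0.6],
  [[0,0,0],[-1.42,1.9,6.5],0.6],
])

```text
t: 3.32
ee_pos: [0.513, -0.3088, 0.2538]
tcp_rot: [0.001, 0.091, 0.996, -0.001]
ft_force: [-0.4, -0.1, -0.3]
grip_width: 0.0513
```

Run:
```python
from h import *
mv([.5125,-.309,.201],down(169.5))
d=snap('wrist','w2.png');W=cloud(d)
print(r.get_state()['grip_width'])
for n in ['plate_mid']:
  for L in spotter.regions_of('wrist',n)[:1]:
    P=W[L['pixels']];P=P[np.isfinite(P[:,0])]
    Q=P[P[:,2]>np.percentile(P[:,2],95)-.005]
    print(n,L['p'],len(Q),rect(Q),Q.mean(0))
```

```text
turn [-0.1  0.1  0. ] shift [ 0.06 -0.02  5.28]
0.05148474812191442
plate_mid 0.79 1540 (array([ 512.3, -308.1]), array([57.3, 11.8]), 80.0) [ 0.51189005 -0.31042778  0.05380301]
```

View pics/w2.png

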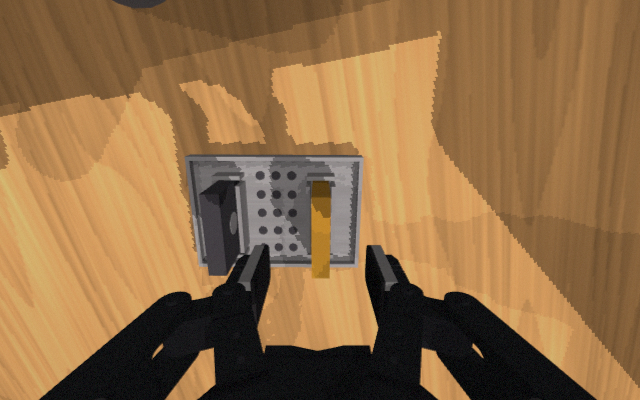

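play_rows([
  [[0,0,0],[0.03,0,2.5],0.6],
  [[0,0,0],[0.03,0,5.3],0.6],
  [[0,0,0],[0.03,0,5.3],0.6],
  [[0,0,0],[0.03,0,5.3],0],
  [[0,0,0],[0.03,0,5.3],0],
  [[0,0,0],[0.03,0,5.3],0],
  [[0,0,0],[0.03,0,5.3],0],
  [[0,0,0],[0.03,0,5.3],0],
])

```text
t: 4.08
ee_pos: [0.5132, -0.3082, 0.2015]
tcp_rot: [0.001, 0.091, 0.996, -0.001]
ft_force: [-2.3, 1.9, 6.8]
grip_width: 0.0111
```

play_rows([
  [[0,0,0],[0,0,0],0],
  [[0,0,0],[0,0,0],0],
  [[0,0,0],[0,0,-3],0],
  [[0,0,0],[0,0,-6],0],
  [[0,0,0],[0,0,-8],0],
  [[0,0,0],[0,0,-8],0],
])

```text
t: 4.58
ee_pos: [0.5138, -0.3085, 0.2856]
tcp_rot: [0.005, 0.091, 0.996, -0.002]
ft_force: [0.7, -0.5, -1.2]
grip_width: 0.0107
```

Run:
```python
from h import *
np.set_printoptions(precision=4,suppress=True)
print(r.get_state())
d=snap('wrist','w3.png')
# case from top camera: deck points
d=snap('top');W=cloud(d)
m=(W[...,2]>.029)&(W[...,2]<.046)&(W[...,0]>.5)&(W[...,0]<.8)&(W[...,1]>-.05)&(W[...,1]<.32)
print(m.sum(),rect(W[m]))
```

```text
{'t': 4.5833, 'joint_pos': array([-0.2061,  0.0528, -0.1197,  0.0021, -1.3888,  0.0239]), 'qvel': array([ 0.0001,  0.0273, -0.0643, -0.0303,  0.0568, -0.0001]), 'effort': array([  0.0674, -34.9217,  32.5944,   6.3813,  -0.6449,  -0.0005]), 'ee_pos': array([ 0.5138, -0.3085,  0.2856]), 'tcp_rot': array([ 0.0046,  0.0908,  0.9959, -0.0016]), 'ft_force': array([ 0.7105, -0.5207, -1.1667]), 'wrist_torque': array([-0.1113, -0.0212,  0.0042]), 'grip_width': 0.010734299716195515}
4747 (array([681.5, 142.2]), array([310.7, 237.2]), 88.6)
```

View pics/w3.png

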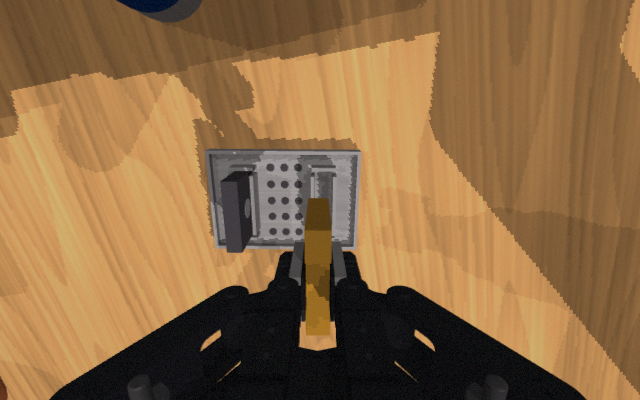

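Run:
```python
from h import *
Rt=down(178.6)*R.from_euler('y',-40,degrees=True)
mv([.454,-.12,.20],Rt)
```

```text
turn [ -3.1 -39.8  -8.7] shift [ 9.22 17.4   7.99]
```

play_rows([
  [[0,0,0],[2,4,0],0],
  [[-3.1,-39.8,-8.7],[9.22,17.4,3],0],
  [[-3.1,-39.8,-8.7],[9.22,17.4,8],0],
  [[-3.1,-39.8,-8.7],[9.22,17.4,8],0],
  [[-3.1,-39.8,-8.7],[9.22,17.4,8],0],
  [[-3.1,-39.8,-8.7],[9.22,17.4,8],0],
  [[-3.1,-39.8,-8.7],[9.22,17.4,8],0],
  [[-3.1,-39.8,-8.7],[9.22,17.4,8],0],
])

```text
t: 5.35
ee_pos: [0.4513, -0.1196, 0.1946]
tcp_rot: [0.34, 0.01, 0.94, -0.004]
ft_force: [-1.3, -0.6, -2.6]
grip_width: 0.011
```

Run:
```python
from h import *
Rt=down(178.6)*R.from_euler('y',-40,degrees=True)
print(r.get_state()['ee_pos'],r.get_state()['joint_pos'])
p,q=tcp()
mv([.454,-.12,.166],Rt)
mv([.454,-.12,.157],Rt)
snap('wrist','w4.png')
```

```text
[ 0.45127947 -0.1195794   0.19455316] [ 0.21544655 -0.59576697 -0.99149509  0.3113839  -0.51660953 -0.45518789]
turn [ 0.  -0.3  0.2] shift [ 1.62 -0.03  2.37]
turn [ 0.  -0.3  0.2] shift [ 2.19 -0.03  3.06]
```

View pics/w4.png

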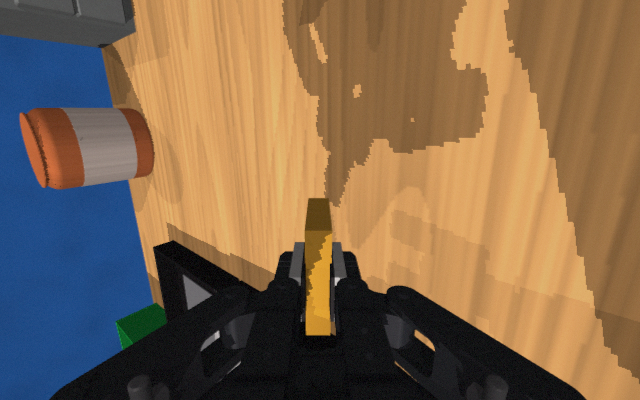

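Run:
```python
from h import *
Rt=down(178.6)*R.from_euler('y',-40,degrees=True)
mv([.50,-.12,.17],Rt)
mv([.50,-.12,.156],Rt)
```

```text
turn [-0.1 -0.4  0.1] shift [-2.01  0.14  5.08]
turn [-0.1 -0.4  0.1] shift [-1.12  0.14  6.16]
```

play_rows([
  [[0,0,0],[-2.5,0.1,2.5],0],
  [[0,0,0],[-2,0.1,5],0],
  [[0,0,0],[-1.6,0.1,5.5],0],
  [[0,0,0],[-1.2,0.1,6],0],
  [[0,0,0],[-1.2,0.1,6],0],
  [[0,0,0],[-1.2,0.1,6],0],
])

```text
t: 5.9
ee_pos: [0.5012, -0.1208, 0.1603]
tcp_rot: [0.34, 0.012, 0.94, -0.005]
ft_force: [-0.1, 0.3, -1.2]
grip_width: 0.0108
```

Run:
```python
from h import *
Rt=down(178.6)*R.from_euler('y',-40,degrees=True)
print(r.get_state()['ee_pos'],r.get_state()['joint_pos'],r.get_state()['ft_force'])
mv([.50,-.12,.155],Rt)
```

```text
[ 0.50120393 -0.12078832  0.16032715] [ 0.17003576 -0.35611356 -0.92538311  0.38478032 -0.34034661 -0.51499801] [-0.06915687  0.29611385 -1.2485162 ]
turn [-0.1 -0.2 -0. ] shift [0.43 0.08 0.33]
```

play_rows([
  [[0,0,0],[0.19,0,0.23],0],
  [[0,0,0],[0.35,0,0.42],0],
  [[0,0,0],[0.35,0,0.42],0],
  [[0,0,0],[0.35,0,0.42],0],
])

```text
t: 6.23
ee_pos: [0.5012, -0.1203, 0.1553]
tcp_rot: [0.341, 0.011, 0.94, -0.005]
ft_force: [-0.2, -0.5, -2.8]
grip_width: 0.0111
```

play_rows([
  [[0,0,0],[0.1,0,0.12],0],
  [[0,0,0],[0.1,0,0.12],0],
  [[0,0,0],[0.1,0,0.12],0],
])

```text
t: 6.48
ee_pos: [0.5015, -0.1202, 0.1539]
tcp_rot: [0.341, 0.011, 0.94, -0.004]
ft_force: [0.4, -0.6, -1.4]
grip_width: 0.0111
```

play_rows([
  [[0,0,0],[0.1,0,0.12],0],
  [[0,0,0],[0.1,0,0.12],0],
  [[0,0,0],[0.1,0,0.12],0],
])

```text
t: 6.73
ee_pos: [0.502, -0.1202, 0.1534]
tcp_rot: [0.342, 0.011, 0.939, -0.004]
ft_force: [0.4, -0.4, 4.0]
grip_width: 0.0114
```

Contact. Open slightly and withdraw along the tool axis.

play_rows([
  [[0,0,0],[0,0,0],0.24],
  [[0,0,0],[0,0,0],0.24],
  [[0,0,0],[0,0,-1],0.26],
  [[0,0,0],[0,0,-2],0.28],
  [[0,0,0],[0,0,-3.5],0.3],
  [[0,0,0],[0,0,-6],0.4],
  [[0,0,0],[0,0,-10],0.4],
  [[0,0,0],[0,0,-12],0.6],
])

```text
t: 7.4
ee_pos: [0.4232, -0.1184, 0.2467]
tcp_rot: [0.342, 0.011, 0.94, -0.004]
ft_force: [1.0, 1.1, 1.7]
grip_width: 0.045
```

Run:
```python
from h import *
print(r.get_state()['ee_pos'],r.get_state()['joint_pos'],r.get_state()['ft_force'])
d=snap('wrist','w5.png');W=cloud(d)
for n in ['plate_mid']:
  for L in spotter.regions_of('wrist',n)[:1]:
    P=W[L['pixels']];P=P[np.isfinite(P[:,0])]
    print(n,L['p'],len(P),rect(P),np.percentile(P[:,2],[1,50,99]))
```

```text
[ 0.42316538 -0.11840482  0.246694  ] [ 0.24994664 -0.76501081 -0.97484491  0.27393317 -0.70010956 -0.42331809] [1.04661104 1.14645514 1.70175571]
plate_mid 0.56 2605 (array([ 604.4, -120. ]), array([64.2, 55.9]), 88.1) [-0.00014784  0.01168201  0.01317926]
```

View pics/w5.png

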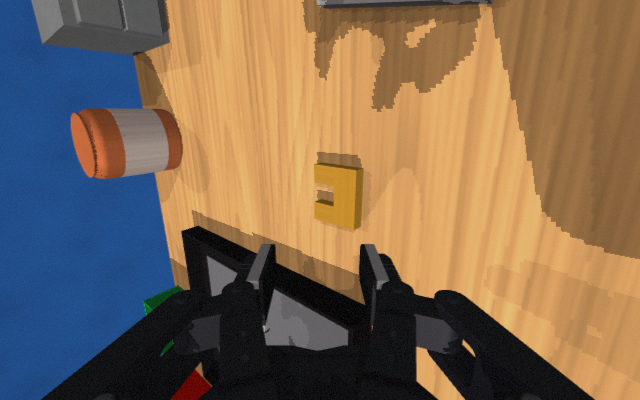

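Run:
```python
from h import *
mv([.55,-.12,.32],down(223.6))
p,q=tcp();print(np.round(R.from_matrix((down(223.6).inv()*down(268.6)).as_matrix()).as_rotvec(degrees=True)))
```

```text
turn [-15.8  38.2 -43. ] shift [-14.24   0.11   2.71]
[  0.   0. -45.]
```

play_rows([
  [[-15.8,38.2,-43],[-6,0.1,-3],1],
  [[-15.8,38.2,-43],[-14.24,0.1,0],1],
  [[-15.8,38.2,-43],[-14.24,0.1,2.7],1],
  [[-15.8,38.2,-43],[-14.24,0.1,2.7],1],
  [[-15.8,38.2,-43],[-14.24,0.1,2.7],1],
  [[-15.8,38.2,-43],[-14.24,0.1,2.7],1],
  [[-15.8,38.2,-43],[-14.24,0.1,2.7],1],
  [[-15.8,38.2,-43],[-14.24,0.1,2.7],1],
])

```text
t: 8.17
ee_pos: [0.5517, -0.1206, 0.3127]
tcp_rot: [0.021, -0.345, 0.938, 0.001]
ft_force: [-0.3, -0.3, 0.0]
grip_width: 0.0854
```

Run:
```python
from h import *
print(r.get_state()['joint_pos'])
mv([.60,-.12,.28],down(268.6))
```

```text
[ 0.13628313 -0.06034032 -0.17804247 -0.01207537 -1.41247362  0.56925573]
turn [ -1.6   1.9 -48.3] shift [-3.58 -3.04  3.46]
```

play_rows([
  [[-1.6,1.9,-48.3],[-3.6,-3,3.5],1],
  [[-1.6,1.9,-48.3],[-3.6,-3,3.5],1],
  [[-1.6,1.9,-48.3],[-3.6,-3,3.5],1],
  [[-1.6,1.9,-48.3],[-3.6,-3,3.5],1],
  [[-1.6,1.9,-48.3],[-3.6,-3,3.5],1],
  [[-1.6,1.9,-48.3],[-3.6,-3,3.5],1],
  [[-1.6,1.9,-48.3],[-3.6,-3,3.5],1],
  [[-1.6,1.9,-48.3],[-3.6,-3,3.5],1],
])

```text
t: 8.83
ee_pos: [0.5996, -0.1195, 0.2798]
tcp_rot: [0.002, -0.698, 0.716, -0.001]
ft_force: [-0.9, -0.2, -0.1]
grip_width: 0.085
```

```bash
cat >> h.py <<'E'
def findplate(d,W,zr=(.008,.018)):
    L=spotter.regions_of('wrist','plate_mid')[0]
    m=L['pixels'].astype(np.uint8);m=cv2.dilate(m,np.ones((5,5)))>0
    hsv=cv2.cvtColor(d['image'],cv2.COLOR_BGR2HSV)
    m&=(W[...,2]>zr[0])&(W[...,2]<zr[1])
    P=W[m]; c,wh,a=rect(P)
    return L['p'],len(P),c,wh,a,P.mean(0)
E
python3 - <<'E'
from h import *
print(r.get_state()['joint_pos'])
d=snap('wrist','w6.png');W=cloud(d)
print(findplate(d,W))
mv([.60,-.12,.28],down(268.6))
E
```

```text
[ 1.30519317e-01  8.94113554e-02 -9.10937809e-02  2.18414523e-05
 -1.38582952e+00  1.41585986e+00]
(0.66, 2889, array([ 601.6, -123.5]), array([56.1, 48.1]), 88.6, array([ 0.59994939, -0.12342815,  0.01175607]))
turn [-0.3  0.1 -0.4] shift [ 0.05 -0.05  0.04]
```

View pics/w6.png

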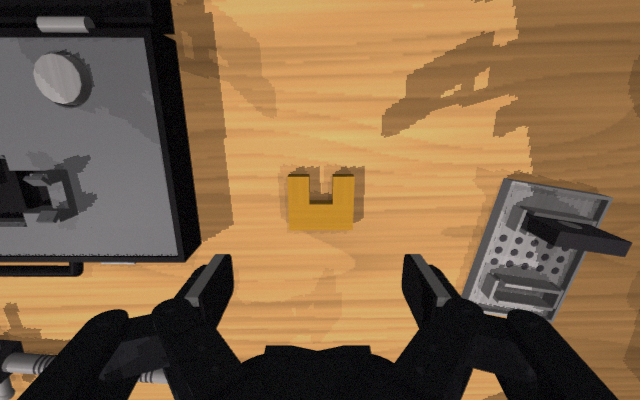

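Run:
```python
from h import *
mv([.6013,-.1235,.20],down(268.6))
mv([.6013,-.1235,.173],down(268.6))
```

```text
turn [-0.3  0.1 -0.4] shift [ 0.4  -0.15  8.05]
turn [-0.3  0.1 -0.4] shift [ 0.4  -0.13 10.74]
```

play_rows([
  [[-0.3,0.1,-0.4],[0.4,-0.15,4],1],
  [[-0.3,0.1,-0.4],[0.4,-0.15,8],1],
  [[-0.3,0.1,-0.4],[0.4,-0.15,9.5],1],
  [[-0.3,0.1,-0.4],[0.4,-0.15,10.6],1],
  [[-0.3,0.1,-0.4],[0.4,-0.15,10.6],1],
  [[-0.3,0.1,-0.4],[0.4,-0.15,10.6],1],
])

```text
t: 9.43
ee_pos: [0.602, -0.1235, 0.1765]
tcp_rot: [0.0, -0.699, 0.715, -0.001]
ft_force: [0.7, 1.4, 0.0]
grip_width: 0.0853
```

Run:
```python
from h import *
s=r.get_state();print(s['ee_pos'],s['ft_force'])
d=snap('wrist','w7.png')
mv([.6013,-.1235,.173],down(268.6))
```

```text
[ 0.60197688 -0.12353553  0.17651099] [0.69155152 1.38983771 0.00191347]
turn [-0.3 -0.1  0.2] shift [-0.    0.11  0.46]
```

View pics/w7.png

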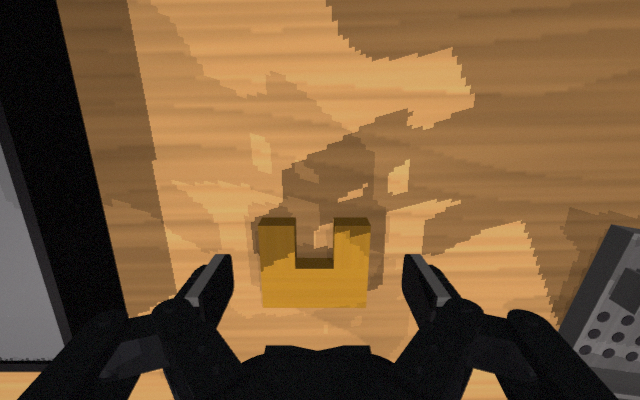

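play_rows([
  [[0,0,0],[0,0.08,0.45],0.85],
  [[0,0,0],[0,0.08,0.45],0.7],
  [[0,0,0],[0,0.08,0.45],0.6],
  [[0,0,0],[0,0.08,0.45],0],
  [[0,0,0],[0,0.08,0.45],0],
  [[0,0,0],[0,0.08,0.45],0],
  [[0,0,0],[0,0.08,0.45],0],
])

```text
t: 10.07
ee_pos: [0.6012, -0.1234, 0.1727]
tcp_rot: [0.001, -0.7, 0.714, -0.002]
ft_force: [-1.0, 0.8, 6.2]
grip_width: 0.0541
```

play_rows([
  [[0,0,0],[0,0,0],0],
  [[0,0,0],[0,0,-3],0],
  [[0,0,0],[0,0,-7],0],
  [[0,0,0],[0,0,-11],0],
  [[0,0,0],[0,0,-11],0],
  [[0,0,0],[0,0,-11],0],
])

```text
t: 10.57
ee_pos: [0.601, -0.1234, 0.2842]
tcp_rot: [0.002, -0.7, 0.714, -0.003]
ft_force: [0.2, 0.5, -4.1]
grip_width: 0.0539
```

Run:
```python
from h import *
s=r.get_state();print(s['ee_pos'],s['ft_force'],s['joint_pos'])
d=snap('wrist','w8.png')
mv([.60,.05,.32],down(268.6))
```

```text
[ 0.60098943 -0.12338395  0.28416682] [ 0.17344108  0.48206075 -4.08260296] [ 1.23897715e-01  9.18126509e-02 -8.09547419e-02  1.22597571e-03
 -1.39089117e+00  1.42605027e+00]
turn [-0.1  0.   0.2] shift [-17.32   0.39  -3.88]
```

View pics/w8.png

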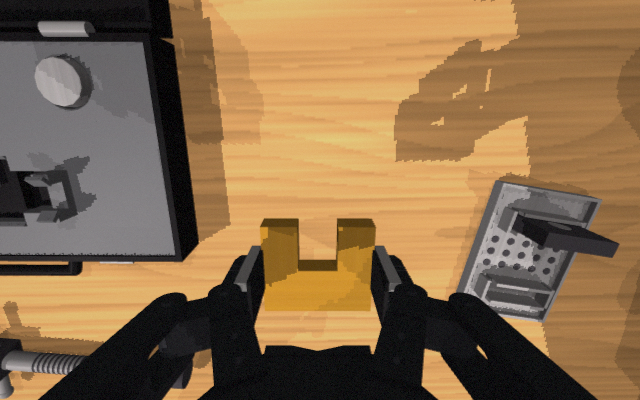

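play_rows([
  [[0,0,0],[-4,2,-1],0],
  [[0,0,0],[-8,4,-3],0],
  [[0,0,0],[-12,5,-4.5],0],
  [[0,0,0],[-15,5,-4.5],0],
  [[0,0,0],[-15,5,-4.5],0],
  [[0,0,0],[-15,5,-4.5],0],
  [[0,0,0],[-15,5,-4.5],0],
])

```text
t: 11.2
ee_pos: [0.5532, 0.0279, 0.3239]
tcp_rot: [-0.001, -0.7, 0.714, -0.0]
ft_force: [-0.1, -0.4, -1.8]
grip_width: 0.0539
```

Run:
```python
from h import *
s=r.get_state();print(s['ee_pos'],s['ft_force'],s['joint_pos'],s['qvel'])
d=snap('wrist','w9.png');W=cloud(d)
np.savez('w9.npz',W=W,img=d['image'],K=d['mtx'],c2w=d['c2w'])
```

```text
[0.55323946 0.02792673 0.32391498] [-0.12837713 -0.40726449 -1.83591544] [ 4.13367611e-01 -7.61325908e-02 -1.76970090e-01  9.23619213e-04
 -1.47192715e+00  1.13767355e+00] [-0.0295344   0.00619966  0.00522467  0.00423606 -0.00218704  0.000569  ]
```

View pics/w9.png

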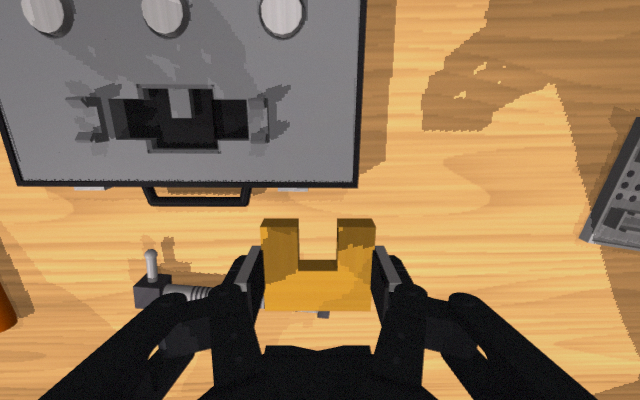

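```bash
cat > ortho.py <<'E'
from h import *
def ortho(f,x0,x1,y0,y1,z,mm,out):
    D=np.load(f);T=np.linalg.inv(D['c2w'])
    xs=np.arange(x1,x0,-mm/1000);ys=np.arange(y1,y0,-mm/1000)
    Y,X=np.meshgrid(ys,xs);P=np.stack([X,Y,np.full_like(X,z)],-1)@T[:3,:3].T+T[:3,3]
    u=(P[...,0]/P[...,2]*D['K'][0,0]+D['K'][0,2]).astype(np.float32);v=(P[...,1]/P[...,2]*D['K'][1,1]+D['K'][1,2]).astype(np.float32)
    o=cv2.remap(D['img'],u,v,cv2.INTER_LINEAR);cv2.imwrite(out,o);return o
E
python3 - <<'E'
from ortho import *
ortho('w9.npz',.58,.70,.06,.22,.034,.25,'pics/o9.png')
D=np.load('w9.npz');W=D['W']
# case deck plane and edges
m=(W[...,2]>.026)&(W[...,2]<.044)&(W[...,0]<.78)&(W[...,0]>.5)
print(rect(W[m]),np.median(W[m][:,2]))
f=(W[...,2]>.015)&(W[...,2]<.027)&(W[...,0]>.57)&(W[...,0]<.68)&(W[...,1]>.07)&(W[...,1]<.21)
print(f.sum(),rect(W[f]))
# near edge line fit and right edge
img=np.zeros((400,640),np.uint8);img[m]=255;cv2.imwrite('pics/m9.png',img)
Q=W[m];
for lo in np.arange(.02,.28,.02):
    s=Q[(Q[:,1]>lo)&(Q[:,1]<lo+.02)]
    if len(s)>30: print(round(lo+.01,3),np.round(np.percentile(s[:,0],[.5,2]),4))
for lo in np.arange(.57,.72,.02):
    s=Q[(Q[:,0]>lo)&(Q[:,0]<lo+.02)]
    if len(s)>30: print('x',round(lo+.01,3),np.round(np.percentile(s[:,1],[.5,2,99.5]),4))
E
```

```text
(array([637.6, 143. ]), array([311.7, 154.7]), 88.5) 0.03397216099285974
3495 (array([624.5, 144.8]), array([113.8,  51.1]), 88.9)
0.03 [0.563  0.5659]
0.05 [0.5588 0.5635]
0.07 [0.564  0.5669]
0.09 [0.5646 0.5672]
0.11 [0.565  0.5673]
0.13 [0.5655 0.568 ]
0.15 [0.5665 0.5686]
0.17 [0.5672 0.5694]
0.19 [0.5678 0.5701]
0.21 [0.5687 0.5715]
0.23 [0.5637 0.5682]
0.25 [0.5651 0.5699]
0.27 [0.5694 0.5719]
x 0.58 [-0.0097 -0.0055  0.2972]
x 0.6 [-0.0105 -0.0068  0.2971]
x 0.62 [-0.0114 -0.0083  0.2959]
x 0.64 [-0.0117 -0.0085  0.2915]
x 0.66 [-0.012  -0.0076  0.2843]
x 0.68 [-0.0124 -0.0086  0.2774]
x 0.7 [-0.0127 -0.0088  0.2702]
x 0.72 [0.0034 0.0226 0.2662]
```

View pics/o9.png

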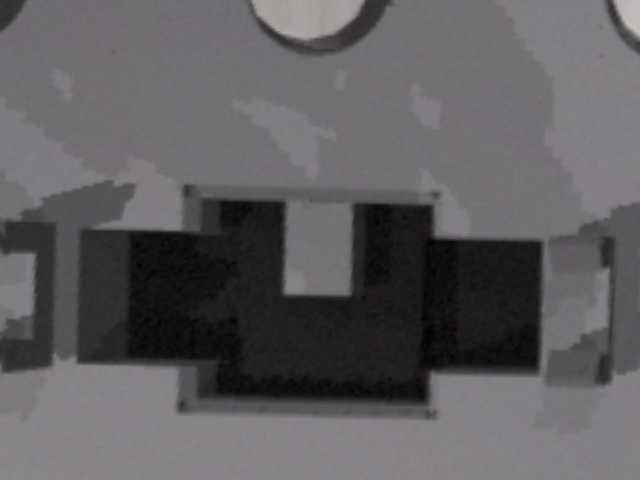

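Run:
```python
from h import *
for f in ['w9']:
    D=np.load(f+'.npz');W=D['W'];img=D['img']
    hsv=cv2.cvtColor(img,cv2.COLOR_BGR2HSV)
    m=(hsv[...,0]>15)&(hsv[...,0]<32)&(hsv[...,1]>150)&(W[...,2]>.1)&(W[...,2]<.2)
    z=W[m][:,2];print(m.sum(),np.percentile(z,[2,25,50,75,98]))
    zt=np.percentile(z,50)
    q=m&(abs(W[...,2]-zt)<.004)
    P=W[q];A=np.c_[P[:,:2],np.ones(len(P))];print('plane',np.linalg.lstsq(A,P[:,2],rcond=None)[0])
    print(rect(P),zt)
    p,R0=tcp();print(p)
    c,wh,a=rect(P)
    print('in tool',R0.inv().apply(np.r_[c/1000,zt]-p))
    p,R0=tcp();print(R0.as_matrix())
```

```text
8569 [0.15301208 0.16238581 0.16289615 0.16332361 0.16410314]
plane [-0.00946052 -0.00076493  0.16813431]
(array([552.8,  26.4]), array([56.3, 49.1]), 88.8) 0.16289614988175224
[0.55337796 0.02727699 0.32409996]
in tool [0.00059925 0.00037906 0.16120567]
[[-0.02083614 -0.99978223 -0.00115686]
 [-0.99978129  0.02083817 -0.00177272]
 [ 0.00179644  0.00111967 -0.99999776]]
```

Run:
```python
from h import *
mv([.6252,.1432,.25],down(268.6))
```

```text
turn [ 0.1 -0.1  0.2] shift [-11.75  -6.95   7.38]
```

play_rows([
  [[0,0,0.2],[-4,-2.5,0],0],
  [[0,0,0.2],[-8,-5,1],0],
  [[0,0,0.2],[-11.75,-6.95,4],0],
  [[0,0,0.2],[-11.75,-6.95,7.4],0],
  [[0,0,0.2],[-11.75,-6.95,7.4],0],
  [[0,0,0.2],[-11.75,-6.95,7.4],0],
  [[0,0,0.2],[-11.75,-6.95,7.4],0],
])

```text
t: 11.83
ee_pos: [0.6259, 0.1422, 0.2518]
tcp_rot: [-0.001, -0.698, 0.716, -0.001]
ft_force: [-0.2, -0.9, -0.6]
grip_width: 0.0545
```

Run:
```python
from ortho import *
mv([.6252,.1432,.25],down(268.6))
d=snap('wrist','w10.png');W=cloud(d)
np.savez('w10.npz',W=W,img=d['image'],K=d['mtx'],c2w=d['c2w'])
ortho('w10.npz',.58,.70,.06,.22,.034,.25,'pics/o10.png')
```

```text
turn [-0.1 -0.2 -0. ] shift [-0.1   0.07  0.18]
```

View pics/w10.png

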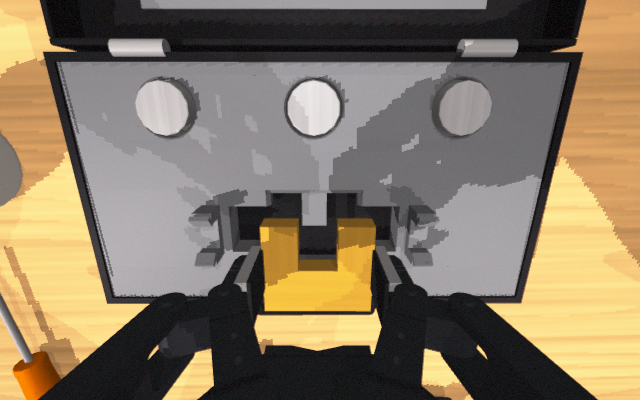

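View pics/o10.png

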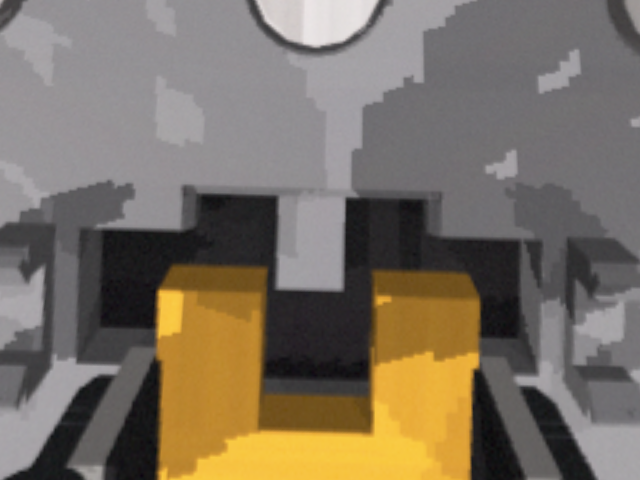

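Run:
```python
from h import *
D=np.load('w10.npz');W=D['W'];img=D['img']
hsv=cv2.cvtColor(img,cv2.COLOR_BGR2HSV)
m=(hsv[...,0]>15)&(hsv[...,0]<32)&(hsv[...,1]>150)&(W[...,2]>.06)&(W[...,2]<.11)
zt=np.median(W[m][:,2]);P=W[m&(abs(W[...,2]-zt)<.004)]
print(rect(P),zt,tcp()[0]); mv([.6252,.1433,.211],down(268.6));mv([.6252,.1433,.1965],down(268.6))
# notch: center via y of missing region at front
x=P[:,0];
F=P[x>np.percentile(x,99)-.012]
ys=np.sort(F[:,1]);g=np.diff(ys);i=g.argmax();print('notch mid',(ys[i]+ys[i+1])/2,g[i],ys[0],ys[-1])
```

```text
(array([625.8, 140.5]), array([56.1, 49.1]), 88.4) 0.0907536654977399 [0.62608738 0.14224964 0.25370887]
turn [-0.2 -0.1 -0. ] shift [-0.11  0.11  4.27]
turn [-0.2 -0.1 -0. ] shift [-0.11  0.11  5.72]
notch mid 0.13999878980632952 0.019637845539247273 0.11190136240869168 0.16817085537465265
```

play_rows([
  [[0,0,0],[-0.18,0.08,1.5],0],
  [[0,0,0],[-0.18,0.08,3],0],
  [[0,0,0],[-0.18,0.08,3.8],0],
  [[0,0,0],[-0.18,0.08,3.8],0],
  [[0,0,0],[-0.18,0.08,3.8],0],
])

```text
t: 12.3
ee_pos: [0.6252, 0.1447, 0.2157]
tcp_rot: [0.001, -0.698, 0.716, -0.002]
ft_force: [-0.2, 0.7, -1.7]
grip_width: 0.0544
```

Run:
```python
from ortho import *
print(tcp()[0])
d=snap('wrist','w11.png');W=cloud(d)
np.savez('w11.npz',W=W,img=d['image'],K=d['mtx'],c2w=d['c2w'])
ortho('w11.npz',.58,.70,.06,.22,.034,.25,'pics/o11.png')
img=d['image']
hsv=cv2.cvtColor(img,cv2.COLOR_BGR2HSV)
m=(hsv[...,0]>15)&(hsv[...,0]<32)&(hsv[...,1]>150)&(W[...,2]>.03)&(W[...,2]<.08)
zt=np.median(W[m][:,2]);P=W[m&(abs(W[...,2]-zt)<.004)]
print(rect(P),zt)
x=P[:,0]
F=P[x>np.percentile(x,99)-.012]
ys=np.sort(F[:,1]);g=np.diff(ys);i=g.argmax();print('notch mid',(ys[i]+ys[i+1])/2,g[i],ys[0],ys[-1])
```

```text
[0.62515427 0.14474414 0.21565678]
(array([625.4, 143.4]), array([56.1, 49.2]), 88.3) 0.054599689583443384
notch mid 0.1428534669921072 0.01958924391757655 0.11472664085265016 0.17110967604040425
```

View pics/o11.png

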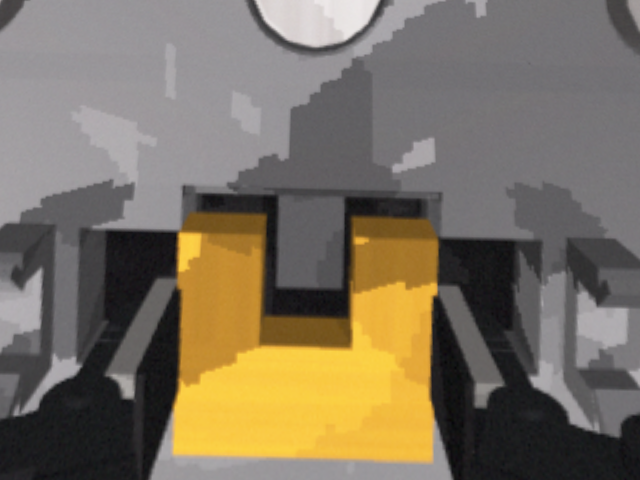

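View pics/w11.png

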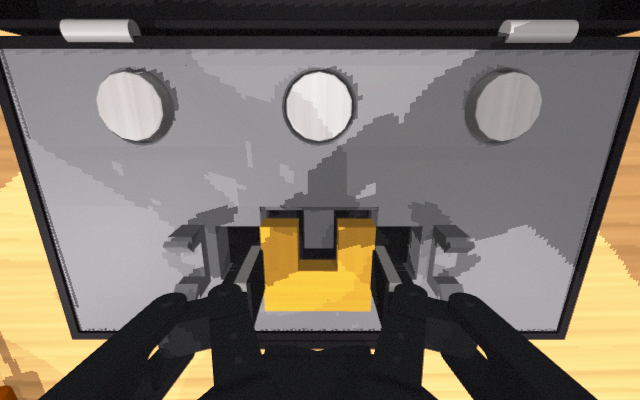

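play_rows([
  [[0,0,0],[0.1,0.02,0.3],0],
  [[0,0,0],[0.1,0.02,0.6],0],
  [[0,0,0],[0.1,0.02,0.9],0],
  [[0,0,0],[0.1,0.02,0.9],0],
])

```text
t: 12.68
ee_pos: [0.6245, 0.1444, 0.2044]
tcp_rot: [-0.0, -0.699, 0.716, -0.001]
ft_force: [-0.6, -0.1, -3.6]
grip_width: 0.0541
```

play_rows([
  [[0,0,0],[0,0,0.2],0],
  [[0,0,0],[0,0,0.4],0],
  [[0,0,0],[0,0,0.4],0],
])

```text
t: 12.93
ee_pos: [0.6246, 0.1445, 0.2006]
tcp_rot: [0.0, -0.699, 0.716, -0.001]
ft_force: [-1.2, 0.6, -1.9]
grip_width: 0.0542
```

```bash
cat > chk.py <<'E'
from ortho import *
import sys
n=sys.argv[1]
s=r.get_state();print(s['ee_pos'],s['ft_force'],s['wrist_torque'])
d=snap('wrist','w%s.png'%n);W=cloud(d)
np.savez('w%s.npz'%n,W=W,img=d['image'],K=d['mtx'],c2w=d['c2w'])
ortho('w%s.npz'%n,.58,.70,.06,.22,.034,.25,'pics/o%s.png'%n)
img=d['image']
hsv=cv2.cvtColor(img,cv2.COLOR_BGR2HSV)
m=(hsv[...,0]>15)&(hsv[...,0]<32)&(hsv[...,1]>150)&(W[...,2]>.02)&(W[...,2]<.08)&(W[...,0]>.58)&(W[...,0]<.67)&(abs(W[...,1]-.143)<.04)
zt=np.median(W[m][:,2]);P=W[m&(abs(W[...,2]-zt)<.003)]
A=np.c_[P[:,:2],np.ones(len(P))];print('plane',np.linalg.lstsq(A,P[:,2],rcond=None)[0][:2])
print(rect(P),zt)
E
python3 chk.py 12
```

```text
[0.62458784 0.14445675 0.20056341] [-1.22606139  0.61401211 -1.89610277] [ 0.01046028  0.05602628 -0.03256535]
plane [-0.00459287 -0.00073355]
(array([624.8, 143. ]), array([56.2, 48.8]), 88.4) 0.039506454216667736
```

View pics/o12.png

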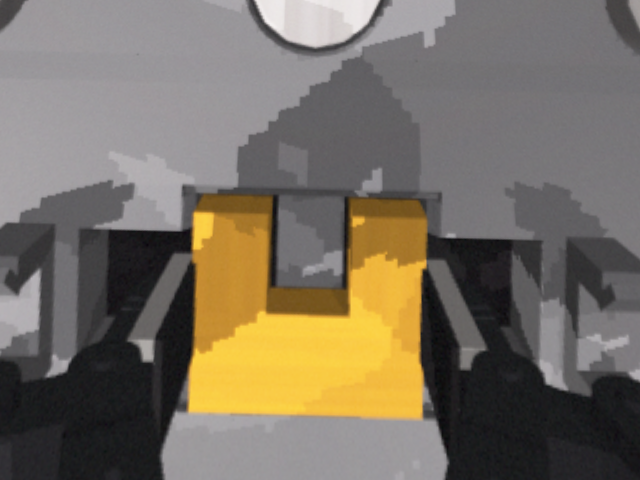

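play_rows([
  [[0,0,0],[0.02,0,0.2],0],
  [[0,0,0],[0.02,0,0.4],0],
  [[0,0,0],[0.02,0,0.5],0],
  [[0,0,0],[0.02,0,0.5],0],
])

```text
t: 13.32
ee_pos: [0.6246, 0.1442, 0.1957]
tcp_rot: [0.0, -0.699, 0.716, -0.001]
ft_force: [-0.8, -0.2, -2.0]
grip_width: 0.0544
```

```bash
python3 chk.py 13
```

```text
[0.62459719 0.14418717 0.19568859] [-0.84931877 -0.17627363 -1.9707242 ] [ 0.02884133 -0.01895532  0.02806918]
plane [-0.00424071 -0.00044481]
(array([624.6, 142.7]), array([56.3, 49.1]), 88.5) 0.03467997579002777
```

View pics/o13.png

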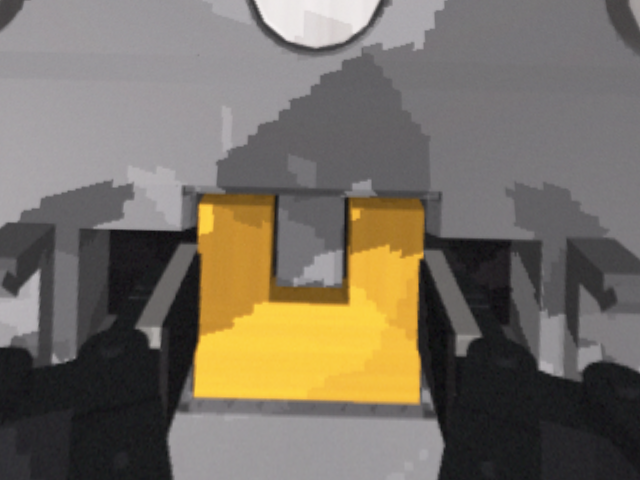

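play_rows([
  [[0,0,0],[0,0,0.1],0],
  [[0,0,0],[0,0,0.1],0],
  [[0,0,0],[0,0,0.1],0.78],
  [[0,0,0],[0,0,0.1],0.78],
  [[0,0,0],[0,0,0.1],0.78],
  [[0,0,0],[0,0,0.1],0.78],
  [[0,0,0],[0,0,0.1],0.78],
])

```text
t: 13.95
ee_pos: [0.6248, 0.1442, 0.1955]
tcp_rot: [0.001, -0.699, 0.716, -0.001]
ft_force: [0.2, -0.7, -0.9]
grip_width: 0.0669
```

play_rows([
  [[0,0,0],[0,0,-1.5],0.78],
  [[0,0,0],[0,0,-4],0.78],
  [[0,0,0],[0,0,-8],0.8],
  [[0,0,0],[0,0,-11],0.8],
  [[0,0,0],[0,0,-11],1],
  [[0,0,0],[0,0,-11],1],
])

```text
t: 14.45
ee_pos: [0.6249, 0.1445, 0.3083]
tcp_rot: [0.003, -0.699, 0.716, -0.002]
ft_force: [-0.4, -0.8, -0.3]
grip_width: 0.0853
```

```bash
python3 chk.py 14
```

```text
[0.62488331 0.14445984 0.30832662] [-0.36404238 -0.8074079  -0.34254158] [-0.01453505  0.06482567  0.00313607]
plane [-0.00181246 -0.00047475]
(array([625. , 142.7]), array([56.1, 48.2]), 88.4) 0.033782021720887956
```

View pics/o14.png

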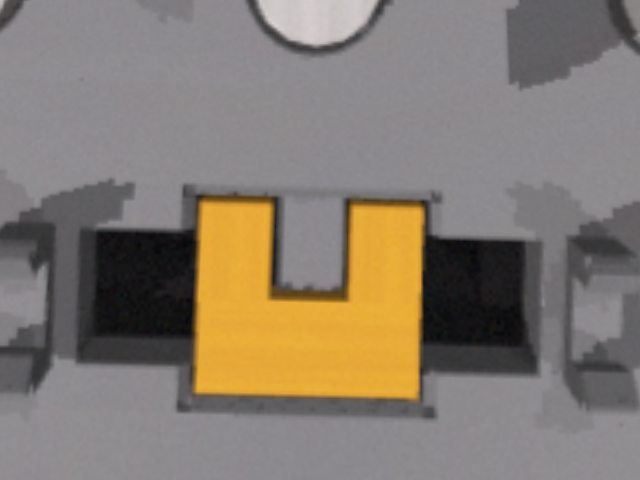

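View pics/w14.png

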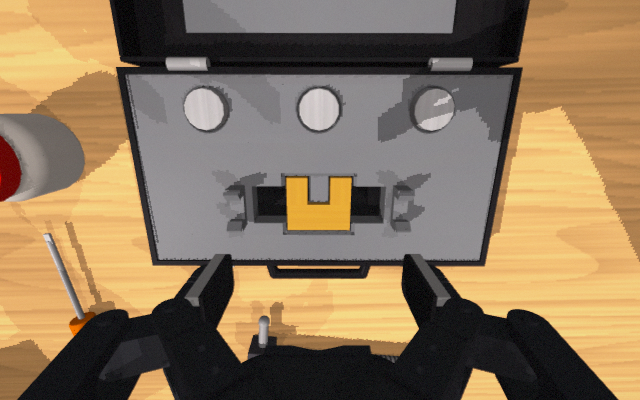

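Run:
```python
from h import *
print(r.get_state()['joint_pos'])
mv([.445,.125,.33],down(180))
```

```text
[ 5.39214168e-01  1.56988718e-01  2.98159763e-02  1.39846200e-03
 -1.44065605e+00  1.00733562e+00]
turn [-0.1  0.2 88.6] shift [ 2.37 17.89 -2.48]
```

play_rows([
  [[0,0,88],[2.4,4,-2.5],1],
  [[0,0,88],[2.4,8,-2.5],1],
  [[0,0,88],[2.4,12,-2.5],1],
  [[0,0,88],[2.4,17.9,-2.5],1],
  [[0,0,88],[2.4,17.9,-2.5],1],
  [[0,0,88],[2.4,17.9,-2.5],1],
  [[0,0,88],[2.4,17.9,-2.5],1],
  [[0,0,88],[2.4,17.9,-2.5],1],
])

```text
t: 15.17
ee_pos: [0.4442, 0.1246, 0.3287]
tcp_rot: [0.0, -0.267, 0.964, -0.001]
ft_force: [-0.2, 0.9, 0.2]
grip_width: 0.0855
```

Run:
```python
from h import *
mv([.445,.125,.33],down(180))
```

```text
turn [-0.1  0.  31. ] shift [-0.09 -0.01 -0.13]
```

play_rows([
  [[0,0,31],[0,0,0],1],
  [[0,0,31],[0,0,0],1],
  [[0,0,31],[0,0,0],1],
  [[0,0,31],[0,0,0],1],
  [[0,0,31],[0,0,0],1],
  [[0,0,31],[0,0,0],1],
])

```text
t: 15.67
ee_pos: [0.4447, 0.1246, 0.3283]
tcp_rot: [-0.0, -0.002, 1.0, -0.001]
ft_force: [0.3, -0.6, -1.3]
grip_width: 0.0852
```

Run:
```python
from ortho import *
print(r.get_state()['joint_pos'],tcp()[0])
d=snap('wrist','w15.png');W=cloud(d)
np.savez('w15.npz',W=W,img=d['image'],K=d['mtx'],c2w=d['c2w'])
L=spotter.regions_of('wrist','spindle')[0];P=W[L['pixels']]
print(L['p'],len(P),rect(P),np.percentile(P[:,2],[1,50,99]))
m=(W[...,2]>.006)&(W[...,0]>.35)&(W[...,0]<.54)&(W[...,1]>0)&(W[...,1]<.27)&(W[...,2]<.035)
ortho('w15.npz',.37,.53,.0,.26,.014,.5,'pics/o15.png')
Q=W[m&(W[...,2]>.018)&(W[...,2]<.026)];print(len(Q))
# rod crest line
for y in np.arange(.03,.24,.01):
    s=W[m&(abs(W[...,1]-y)<.005)]
    if len(s)>10:
        print(round(y,3),len(s),np.round([s[:,0].min(),s[:,0].max(),s[:,2].max(),np.median(s[s[:,2]>s[:,2].max()-.003][:,0])],4))
```

```text
[ 7.13255986e-01 -3.37758888e-01 -3.91890960e-01  1.50843755e-03
 -1.51809463e+00 -7.09028821e-01] [0.44472916 0.12459756 0.32826802]
0.83 4895 (array([447.9, 124.3]), array([ 97.1, 215.5]), 4.0) [nan nan nan]
3411
0.03 304 [0.4064 0.4336 0.0294 0.4192]
0.04 226 [0.4124 0.4306 0.0243 0.4219]
0.05 234 [0.4138 0.4322 0.025  0.4228]
0.06 210 [0.4151 0.433  0.0245 0.4241]
0.07 211 [0.416  0.4346 0.0248 0.4256]
0.08 206 [0.4173 0.4355 0.0242 0.4263]
0.09 195 [0.4185 0.4371 0.0244 0.4271]
0.1 204 [0.4196 0.5398 0.024  0.4287]
0.11 194 [0.421  0.54   0.0243 0.4303]
0.12 192 [0.4219 0.54   0.0242 0.4312]
0.13 170 [0.4234 0.54   0.0241 0.4321]
0.14 169 [0.4245 0.4427 0.0239 0.4338]
0.15 166 [0.4252 0.4437 0.0245 0.4356]
0.16 159 [0.427  0.4457 0.0247 0.4356]
0.17 153 [0.4279 0.4467 0.0237 0.4374]
0.18 146 [0.4297 0.4477 0.0245 0.4383]
0.19 150 [0.4306 0.4538 0.0271 0.4538]
0.2 526 [0.4266 0.4922 0.0291 0.4424]
0.21 601 [0.3918 0.4921 0.0297 0.4423]
0.22 265 [0.3917 0.4574 0.0292 0.4422]
```

View pics/w15.png

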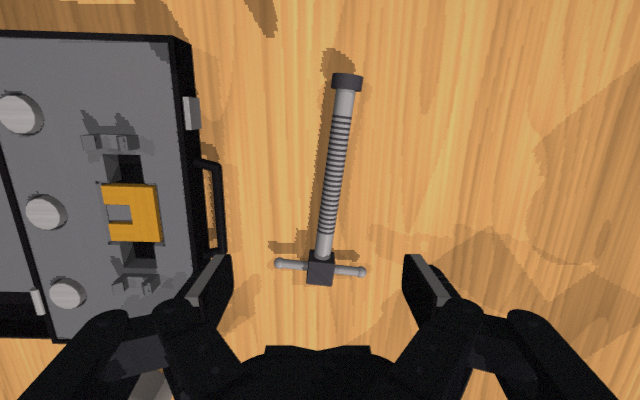

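View pics/o15.png

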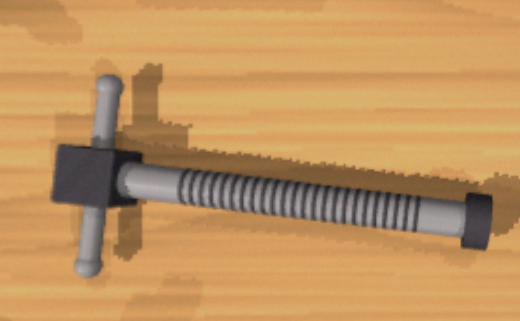

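Run:
```python
from h import *
W=np.load('w15.npz')['W']
m=(W[...,2]>.012)&(W[...,0]>.38)&(W[...,0]<.5)&(W[...,1]>0)&(W[...,1]<.27)&(W[...,2]<.035)
P=W[m]
# fit rod centerline
rows=[]
for y in np.arange(.045,.18,.005):
    s=P[abs(P[:,1]-y)<.003]; c=s[s[:,2]>.0215]; rows.append((y,(s[:,0].min()+s[:,0].max())/2, c[:,0].mean()))
A=np.array(rows);print(np.polyfit(A[:,0],A[:,1],1),np.polyfit(A[:,0],A[:,2],1))
k=np.polyfit(A[:,0],(A[:,1]+A[:,2])/2,1)
u=np.array([k[0],1]);u/=np.linalg.norm(u);o=np.array([np.polyval(k,.11),.11])
t=(P[:,:2]-o)@u; n=(P[:,:2]-o)@np.array([u[1],-u[0]])
c=(P[:,2]>.0262)&(t>.06);print('cube top t',np.percentile(t[c],[1,99]),'n',np.percentile(n[c],[1,99]))
c=(P[:,2]>.0262)&(t<-.06);print('disc t',np.percentile(t[c],[1,99]))
b=(abs(n)>.02);print('bar t',np.percentile(t[b],[2,98]),n.min(),n.max(),np.median(t[b]),P[b][:,2].max())
print(o,u,np.degrees(np.arctan2(u[1],u[0])))
```

```text
[0.11940067 0.41686958] [0.11977289 0.41689448]
cube top t [0.08730732 0.11478809] n [-0.01375406  0.01361211]
disc t [-0.09433525 -0.08245477]
bar t [0.09578137 0.10505545] -0.05077497664181659 0.05067596724825332 0.09920212663601925 0.0209707396268482
[0.43003658 0.11      ] [0.11874074 0.99292529] 83.18056741716303
```

Run:
```python
from h import *
mv([.4312,.1202,.22],down(173.2))
mv([.4312,.1202,.176],down(173.2))
```

```text
turn [-0.1  0.   7.2] shift [ 1.37 -0.41 10.87]
turn [-0.1  0.   7.2] shift [ 1.37 -0.4  15.27]
```

play_rows([
  [[0,0,7.2],[1.37,-0.4,4],0.7],
  [[0,0,7.2],[1.37,-0.4,8],0.7],
  [[0,0,7.2],[1.37,-0.4,11],0.7],
  [[0,0,7.2],[1.37,-0.4,11],0.7],
  [[0,0,7.2],[1.37,-0.4,11],0.7],
  [[0,0,7.2],[1.37,-0.4,11],0.7],
])

```text
t: 16.27
ee_pos: [0.4322, 0.1208, 0.222]
tcp_rot: [0.002, 0.059, 0.998, -0.0]
ft_force: [0.7, 0.1, 1.1]
grip_width: 0.0599
```

Run:
```python
from h import *
snap('wrist','w16.png')
mv([.4312,.1202,.176],down(173.2))
```

```text
turn [ 0.1  0.3 -0. ] shift [ 0.13 -0.09  4.65]
```

View pics/w16.png

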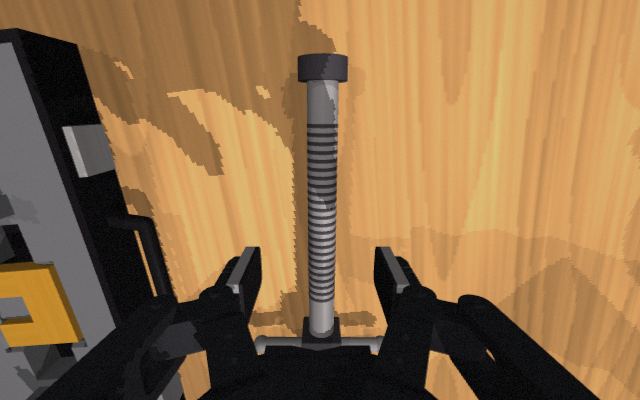

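play_rows([
  [[0,0,0],[0.1,-0.05,2.5],0.6],
  [[0,0,0],[0.1,-0.05,4.6],0.5],
  [[0,0,0],[0.1,-0.05,4.6],0.5],
  [[0,0,0],[0.1,-0.05,4.6],0],
  [[0,0,0],[0.1,-0.05,4.6],0],
  [[0,0,0],[0.1,-0.05,4.6],0],
  [[0,0,0],[0.1,-0.05,4.6],0],
  [[0,0,0],[0.1,-0.05,4.6],0],
])

```text
t: 16.98
ee_pos: [0.4313, 0.1205, 0.1763]
tcp_rot: [0.003, 0.06, 0.998, 0.0]
ft_force: [-1.7, 0.3, 6.0]
grip_width: 0.016
```

play_rows([
  [[0,0,0],[0,0,0],0],
  [[0,0,0],[0,0,0],0],
  [[0,0,0],[0,0,-2],0],
  [[0,0,0],[0,0,-5],0],
  [[0,0,0],[0,0,-9],0],
  [[0,0,0],[0,0,-12],0],
  [[0,0,0],[0,0,-12],0],
])

```text
t: 17.57
ee_pos: [0.4314, 0.1205, 0.3013]
tcp_rot: [0.006, 0.06, 0.998, 0.002]
ft_force: [0.4, 0.8, -3.5]
grip_width: 0.0158
```

```bash
cat > rod.py <<'E'
from h import *
def rod(W,zlo,zhi,img=None):
    """fit held rod in tool coords"""
    p,q=tcp()
    T=(W-p)@q.as_matrix()   # world->tool
    m=(T[...,2]>zlo)&(T[...,2]<zhi)&(abs(T[...,0])<.016)&(T[...,1]<-.02)&(T[...,1]>-.085)
    P=T[m];rows=[]
    for y in np.arange(-.08,-.02,.004):
        s=P[abs(P[:,1]-y)<.002]
        if len(s)<10: continue
        rows.append((y,(s[:,0].min()+s[:,0].max())/2,np.percentile(s[:,2],2)))
    A=np.array(rows);print(len(P),'x fit',np.polyfit(A[:,0],A[:,1],1),'ztop fit',np.polyfit(A[:,0],A[:,2],1))
    m=(T[...,2]>zlo-.01)&(T[...,2]<zhi)&(abs(T[...,0])<.02)&(T[...,1]<-.07)
    d=T[m]; 
    e=d[d[:,2]<np.percentile(d[:,2],3)+.003] if len(d) else d
    print('disc y',np.percentile(e[:,1],[1,50,99]))
    return T
E
python3 - <<'E'
from rod import *
s=r.get_state();print(s['ee_pos'],s['ft_force'],s['wrist_torque'])
d=snap('wrist','w17.png');W=cloud(d);rod(W,.13,.18)
E
```

```text
[0.43135357 0.1204616  0.30132368] [ 0.37771441  0.78490296 -3.52493325] [ 0.05974638 -0.20985442  0.00963974]
5905 x fit [ 0.00078973 -0.00198268] ztop fit [0.00237507 0.14894369]
disc y [-0.10462853 -0.09872688 -0.09274777]
```

View pics/w17.png

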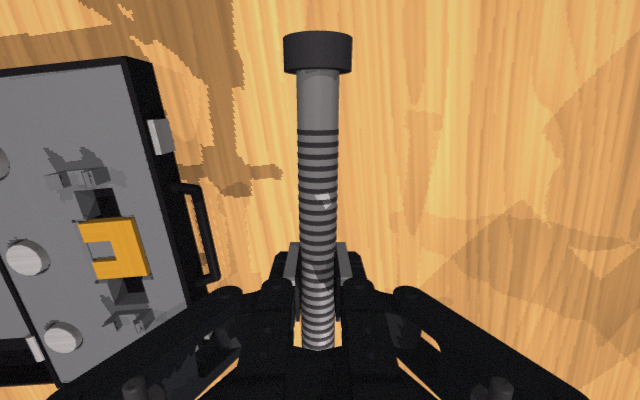

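Run:
```python
from rod import *
mv([.6235,.1507,.27],down(178.6))
```

```text
turn [ 0.2  0.4 -5.5] shift [-18.76   5.29   2.9 ]
```

play_rows([
  [[0.2,0.4,-5.5],[-3,1,0],0],
  [[0.2,0.4,-5.5],[-6.5,2,0],0],
  [[0.2,0.4,-5.5],[-10,3,0],0],
  [[0.2,0.4,-5.5],[-14,4,0],0],
  [[0.2,0.4,-5.5],[-17,5.3,1],0],
  [[0.2,0.4,-5.5],[-18.8,5.3,2.5],0],
  [[0.2,0.4,-5.5],[-18.8,5.3,2.9],0],
  [[0.2,0.4,-5.5],[-18.8,5.3,2.9],0],
])

```text
t: 18.28
ee_pos: [0.6229, 0.1498, 0.2595]
tcp_rot: [-0.007, 0.013, 1.0, -0.003]
ft_force: [-1.0, 0.5, -5.2]
grip_width: 0.0156
```

Run:
```python
from rod import *
from ortho import ortho
mv([.6235,.1507,.27],down(178.6))
s=r.get_state();print(s['ee_pos'],s['joint_pos'])
d=snap('wrist','w18.png');W=cloud(d);rod(W,.13,.18)
np.savez('w18.npz',W=W,img=d['image'],K=d['mtx'],c2w=d['c2w'])
ortho('w18.npz',.56,.68,.04,.20,.055,.25,'pics/o18.png')
```

```text
turn [-0.4 -0.8 -0.1] shift [-0.05  0.08 -1.05]
[0.62286611 0.14979664 0.25947554] [ 0.54735236  0.18369407 -0.02442294 -0.00149737 -1.37802396 -0.5723912 ]
5883 x fit [ 0.00110941 -0.00011652] ztop fit [0.00112728 0.15499295]
disc y [-0.10527358 -0.09946741 -0.09335071]
```

View pics/w18.png

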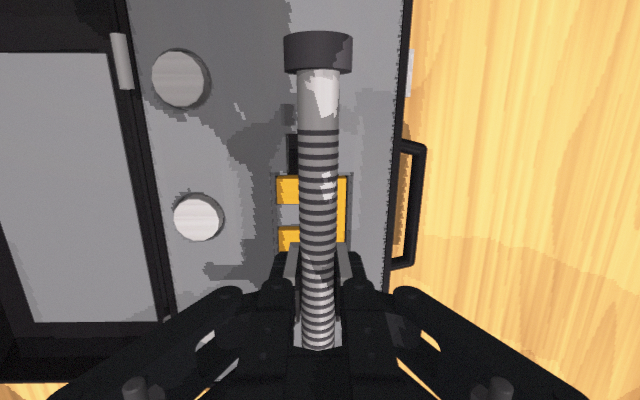

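View pics/o18.png

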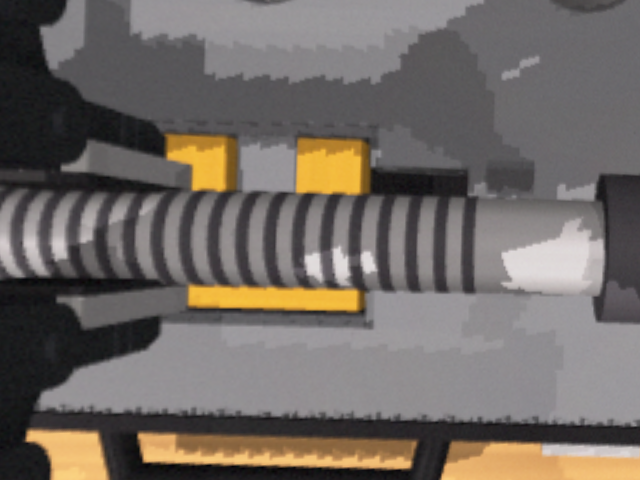

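play_rows([
  [[0,0,0],[0,0,0],0],
  [[0,0,0],[0,0,0],0],
  [[0,0,0],[0,0,0],0],
])

```text
t: 18.58
ee_pos: [0.6228, 0.1504, 0.2665]
tcp_rot: [-0.002, 0.012, 1.0, -0.001]
ft_force: [-0.6, -0.8, -4.9]
grip_width: 0.016
```

```bash
cat > rodw.py <<'E'
from h import *
import sys
n=sys.argv[1]
print(r.get_state()['qvel'].round(3),r.get_state()['ft_force'].round(1))
mv([.6235,.1507,.212],down(178.6))
d=snap('wrist','w%s.png'%n);W=cloud(d);p,q=tcp();print(p)
np.savez('w%s.npz'%n,W=W,img=d['image'],K=d['mtx'],c2w=d['c2w'])
T=(W-p)@q.as_matrix()
m=(T[...,2]>.14)&(T[...,2]<.175)&(abs(T[...,0])<.0125)&(T[...,1]<-.025)&(T[...,1]>-.08)
P=W[m]
u=np.array([.0244,.9997]);c0=np.array([.625,.1427]);nn=np.array([.9997,-.0244])
t=(P[:,:2]-c0)@u;x=(P[:,:2]-c0)@nn
rows=[]
for tt in np.arange(-.065,-.02,.005):
    k=abs(t-tt)<.0025
    if k.sum()>20:
        # circle fit: x,z
        a=np.c_[2*x[k],2*P[k][:,2],np.ones(k.sum())];b=x[k]**2+P[k][:,2]**2
        s=np.linalg.lstsq(a,b,rcond=None)[0];rad=np.sqrt(s[2]+s[0]**2+s[1]**2)
        rows.append((tt,s[0],s[1],rad,(x[k].min()+x[k].max())/2,np.percentile(P[k][:,2],97)))
A=np.array(rows);print(A.round(4))
print('xfit slope/at0',np.polyfit(A[:,0],A[:,4],1),'ztop',np.polyfit(A[:,0],A[:,5],1))
# plate
hsv=cv2.cvtColor(d['image'],cv2.COLOR_BGR2HSV)
k=(hsv[...,0]>15)&(hsv[...,0]<32)&(hsv[...,1]>150)&(W[...,2]>.025)&(W[...,2]<.043)&(abs(W[...,0]-.625)<.035)&(abs(W[...,1]-.143)<.04)
Q=W[k];print('plate',len(Q),((Q[:,:2]-c0)@nn).min(),((Q[:,:2]-c0)@nn).max(),np.median(Q[:,2]),rect(Q))
E
python3 rodw.py 19
```

```text
[-0.001  0.002  0.003 -0.003  0.     0.   ] [-0.6 -0.8 -4.9]
turn [-0.2 -0.2  0.1] shift [-0.08  0.05  5.45]
[0.62288946 0.15044571 0.26649891]
[[-0.065  -0.0023  0.105   0.0084 -0.0022  0.114 ]
 [-0.06   -0.0023  0.105   0.0084 -0.0023  0.1142]
 [-0.055  -0.0023  0.105   0.0084 -0.0024  0.114 ]
 [-0.05   -0.0024  0.105   0.0085 -0.0024  0.114 ]
 [-0.045  -0.0023  0.1048  0.0086 -0.0022  0.1139]
 [-0.04   -0.0023  0.1048  0.0085 -0.0022  0.1139]
 [-0.035  -0.0024  0.1048  0.0086 -0.0023  0.1139]
 [-0.03   -0.0024  0.1047  0.0086 -0.0025  0.1137]
 [-0.025  -0.0024  0.1048  0.0086 -0.0025  0.114 ]]
xfit slope/at0 [-0.00446763 -0.00255117] ztop [-0.00564213  0.11369395]
plate 1583 -0.024358858223691597 0.025068517055990287 0.03377986885630774 (array([625.3, 142.5]), array([55.6, 49.3]), 88.4)
```

play_rows([
  [[0,0,0],[-0.25,0.03,1],0],
  [[0,0,0],[-0.25,0.03,2],0],
  [[0,0,0],[-0.25,0.03,3],0],
  [[0,0,0],[-0.25,0.03,3.8],0],
  [[0,0,0],[-0.25,0.03,3.8],0],
  [[0,0,0],[-0.25,0.03,3.8],0],
  [[0,0,0],[-0.25,0.03,3.8],0],
])

```text
t: 19.22
ee_pos: [0.6258, 0.1504, 0.2274]
tcp_rot: [-0.002, 0.012, 1.0, -0.002]
ft_force: [-0.8, -0.7, -4.0]
grip_width: 0.0157
```

```bash
python3 rodw.py 20
python3 - <<'E'
from ortho import *
ortho('w20.npz',.58,.67,.04,.20,.055,.25,'pics/o20.png')
E
```

```text
[ 0.    -0.009  0.012  0.001 -0.002 -0.   ] [-0.8 -0.7 -4. ]
turn [-0.2 -0.3  0. ] shift [0.23 0.03 1.54]
[0.62588316 0.15038897 0.22780523]
[[-0.065   0.0007  0.0615  0.0123  0.0002  0.0751]
 [-0.06    0.0004  0.0659  0.0085  0.0005  0.0749]
 [-0.055   0.0004  0.0661  0.0084  0.0003  0.075 ]
 [-0.05    0.0004  0.0659  0.0085  0.0003  0.0748]
 [-0.045   0.0004  0.0659  0.0085  0.0005  0.0749]
 [-0.04    0.0004  0.0657  0.0086  0.0005  0.0749]
 [-0.035   0.0004  0.0657  0.0085  0.0005  0.0747]
 [-0.03    0.0004  0.0656  0.0086  0.0002  0.0746]
 [-0.025   0.0004  0.0654  0.0087  0.0003  0.0746]]
xfit slope/at0 [0.00012293 0.00036708] ztop [-0.01119964  0.07432932]
plate 2094 -0.024461968114756347 0.024910815254827245 0.03376207371426093 (array([625.1, 135.5]), array([41.6, 49.3]), 88.5)
```

View pics/w20.png

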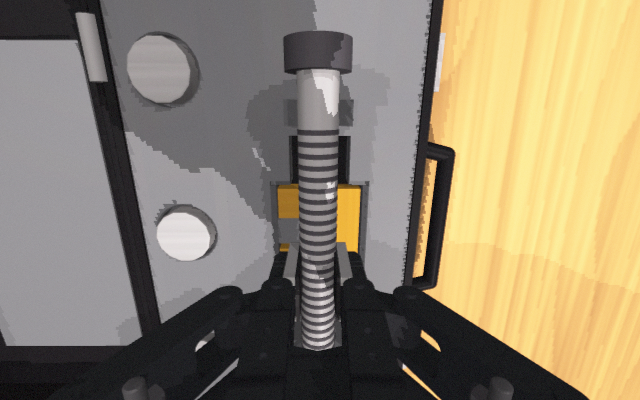

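View pics/o20.png

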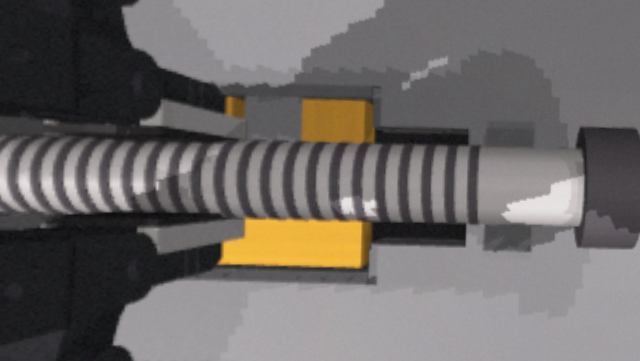

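play_rows([
  [[0,0,0],[0.03,0,0.4],0],
  [[0,0,0],[0.03,0,0.8],0],
  [[0,0,0],[0.03,0,1.2],0],
  [[0,0,0],[0.03,0,1.4],0],
  [[0,0,0],[0.03,0,1.4],0],
  [[0,0,0],[0.03,0,1.4],0],
])

```text
t: 19.77
ee_pos: [0.6252, 0.1503, 0.2129]
tcp_rot: [-0.003, 0.012, 1.0, -0.002]
ft_force: [-0.2, -0.1, -5.0]
grip_width: 0.0159
```

```bash
python3 rodw.py 21
python3 - <<'E'
from ortho import *
ortho('w21.npz',.58,.67,.04,.20,.055,.25,'pics/o21.png')
E
```

```text
[-0.    -0.003 -0.    -0.002 -0.001 -0.001] [-0.2 -0.1 -5. ]
turn [-0.2 -0.3  0. ] shift [0.17 0.04 0.09]
[0.62519313 0.15026467 0.21298743]
[[-0.065  -0.0006  0.0484  0.0111 -0.0009  0.0602]
 [-0.06   -0.0004  0.0514  0.0085 -0.0004  0.0604]
 [-0.055  -0.0004  0.0514  0.0085 -0.0005  0.0605]
 [-0.05   -0.0004  0.0512  0.0086 -0.0006  0.0603]
 [-0.045  -0.0004  0.0515  0.0084 -0.0003  0.0604]
 [-0.04   -0.0004  0.0512  0.0085 -0.0004  0.0603]
 [-0.035  -0.0005  0.0513  0.0085 -0.0006  0.0603]
 [-0.03   -0.0004  0.0511  0.0086 -0.0005  0.0602]
 [-0.025  -0.0004  0.0511  0.0086 -0.0005  0.0603]]
xfit slope/at0 [ 0.00339129 -0.00034962] ztop [-0.00198951  0.06023258]
plate 2276 -0.02436646940425555 0.024823489488534634 0.0337484121606471 (array([625. , 132.2]), array([35.3, 49.2]), 88.5)
```

View pics/o21.png

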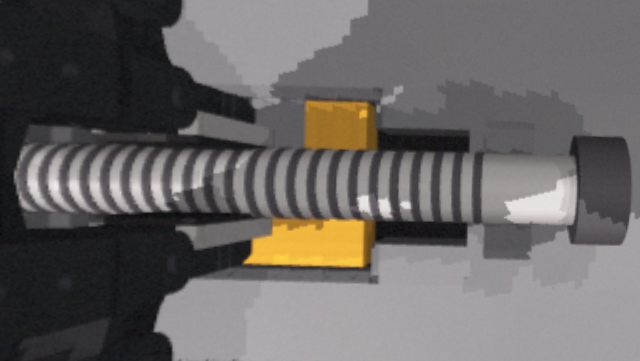

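play_rows([
  [[0,0,0],[-0.02,0,0.1],0],
  [[0,0,0],[-0.02,0,0.15],0],
  [[0,0,0],[-0.02,0,0.15],0],
])

```text
t: 20.07
ee_pos: [0.6254, 0.1503, 0.2123]
tcp_rot: [-0.003, 0.012, 1.0, -0.002]
ft_force: [-4.2, 0.3, -0.1]
grip_width: 0.016
```

play_rows([
  [[0,0,0],[0,0,0],0.3],
  [[0,0,0],[0,0,0],0.5],
  [[0,0,0],[0,0,0],0.5],
  [[0,0,0],[0,0,0],0.5],
  [[0,0,0],[0,0,0],0.5],
  [[0,0,0],[0,0,0],0.5],
])

```text
t: 20.57
ee_pos: [0.6255, 0.1503, 0.2118]
tcp_rot: [-0.002, 0.012, 1.0, -0.002]
ft_force: [-0.3, -0.5, -0.0]
grip_width: 0.0425
```

play_rows([
  [[0,0,0],[0,0,-1],0.5],
  [[0,0,0],[0,0,-3],0.5],
  [[0,0,0],[0,0,-7],0.5],
  [[0,0,0],[0,0,-11],0.5],
  [[0,0,0],[0,0,-14],0.6],
  [[0,0,0],[0,0,-14],0.6],
  [[0,0,0],[0,0,-14],0.6],
])

```text
t: 21.15
ee_pos: [0.6263, 0.1508, 0.3557]
tcp_rot: [0.0, 0.012, 1.0, -0.001]
ft_force: [-0.1, 0.3, -0.4]
grip_width: 0.0515
```

Run:
```python
from h import *
d=snap('wrist','w22.png');W=cloud(d)
u=np.array([.0244,.9997]);c0=np.array([.625,.1427]);nn=np.array([.9997,-.0244])
t=(W[...,:2]-c0)@u;x=(W[...,:2]-c0)@nn;z=W[...,2]
for a in np.arange(-.08,.09,.01):
    k=(abs(t-a)<.003)&(abs(x)<.013)&(z>.05)&(z<.075)
    if k.sum()>15: print(round(a,3),k.sum(),round((x[k].min()+x[k].max())/2,4),np.percentile(z[k],97).round(4))
k=(abs(x)<.013)&(z>.0615)&(z<.075);print('cube/disc t',np.percentile(t[k&(t<0)],[1,99]),np.percentile(t[k&(t>0)],[1,99]) if (k&(t>0)).sum()>5 else '')
d=snap('top','t22.png')
for n in ['spare_mid','spray','grease','wrench','driver']:
    print(n,[(np.round(b['centre'],3),round(b['p'],2)) for b in spotter.boxes_of('top',n)][:1])
```

```text
-0.08 143 -0.0002 0.0595
-0.07 203 0.0001 0.0594
-0.06 139 -0.0003 0.0599
-0.05 125 0.0002 0.0594
-0.04 128 -0.0003 0.0595
-0.03 125 -0.0004 0.0597
-0.02 121 -0.0004 0.0601
-0.01 121 -0.0005 0.0596
-0.0 113 -0.0005 0.0595
0.01 115 -0.0005 0.0596
0.02 106 -0.0 0.0595
0.03 108 -0.0001 0.0594
0.04 102 -0.0001 0.0595
0.05 101 -0.0001 0.0596
0.06 96 -0.0002 0.0594
0.07 129 0.0003 0.0592
0.08 91 0.0019 0.0603
cube/disc t [-0.09781025 -0.08616177] [0.08346534 0.11128748]
spare_mid [(array([0.626, 0.146, 0.057]), 0.22)]
spray [(array([ 0.59 , -0.484,  0.14 ]), 0.9)]
grease []
wrench [(array([ 0.394, -0.5  ,  0.004]), 0.98)]
driver []
```

View pics/w22.png

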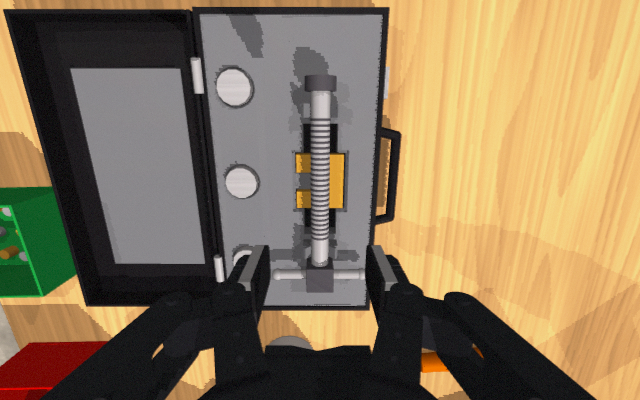

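```bash
python3 -c "
from h import *
print(r.get_state()['qvel'].round(3)); print(ticket.sign_off())"
```

```text
[-0.    -0.003  0.005  0.002  0.     0.001]
the job is handed in; nothing more can be done
None
```

The kit is put away and I handed the job in at about 21 s. I took the brass plate from the rack, toppled it flat on the bench and picked it up again by its short ends. It then went into the pocket with its notch over the tongue, and the spindle went into the two cradles with its T-bar towards +y.

My last measurements, from the wrist camera:

| Item | Check | Measured | Limit |
|---|---|---|---|
| Plate | Top surface height | 33.8 mm, flush with the 34 mm deck | +2/-3 mm |
| Plate | Sideways from pocket centre | about 0.3 mm | 3.5 mm |
| Plate | Level | about 0.002 rad | 0.05 rad |
| Plate | Square to the case | about 0.2° (0.004 rad) | 0.07 rad |
| Spindle | Across the cradles | 0.5 mm or less | 4 mm |
| Spindle | Along the cradles | about -1 mm | 13 mm |
| Spindle | Axis height | about 50.5 mm | 50 ± 3 mm |

- **Plate under the spindle:** these plate figures were taken before the spindle went over it. Plate height and position held while the spindle was lowered. After release I checked the plate only by eye, and it looked unmoved.
- **Calibration:** positions depend on a calibration good to about 2 mm.
- **Other things on the bench:** in the final top-camera check the spray can was where it started. The wrench read 33 mm from its first top-camera reading, but that reading was a poor match (p 0.5, against 0.98 now). I never moved near it.
- **Not confirmed at the end:** that check missed the jar and screwdriver and gave a false match for the dark plate. The dark plate was still in the rack when I took the brass plate to the case. The adapters looked in place in the last picture, though the gripper partly hid one.

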